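Change the nest and load a hair dryer in the test station

ROBOT

A 7-joint arm with a two-finger parallel gripper is mounted at the origin on the work surface. World frame = base frame: x ahead of the robot, y to its left, z up, the work surface at z = 0. Lengths are in m, angles in rad, forces in N, time in s.
With the tool pointing down it reaches from about 0.425 to 0.825 m from the base axis. Payload 3.6 kg.
Tool frame: the origin (TCP) lies on the mounting face of the last link; the fingertips stand 186 mm ahead of it and the grasp point (between the pads) lies 167 mm ahead of it; z points along the fingers, y is the line along which they close (so a half turn about z gives the same grasp; the last joint's range is limited). The gripper opens to 93 mm and grips with 3 to 60 N. Pads are 15 mm wide; open, the fingers measure 128 mm over their backs; the gripper's body (75 mm by 188 mm) begins 65 mm behind the grasp point.
Start: joints at [-1.232, 0.615, -0.013, 1.423, 0.008, 1.103, -0.04], TCP at [0.232, 0.607, 0.405] pointing down, gripper open.
Joint ranges: [-3.12, 3.12], [-0.3, 2.06], [-1.34, 1.32], [0.26, 2.42], [-1.36, 4.5], [0.01, 1.98], [-2.84, 2.84]. Speed limits (rad/s): [2.79, 2.79, 3.14, 3.14, 3.14, 3.14, 3.14].

INTERFACE

Orientations are given as [roll, pitch, yaw] about the fixed x, y, z axes, in that order (R = Rz(yaw) Ry(pitch) Rx(roll)).
In Python, from cell import arm, vision gives the robot as it stands. The module is installed in compiled form; this text tells all that it offers.
- The arm moves only by the tool send_rows, never from a script. Its argument "rows" is a list of rows, each an object of numbers: "x", "y", "z": the shift along the tool's x, y, z in mm; "wx", "wy", "wz": the turn, a rotation vector about the tool's x, y, z in degrees; "grip": the finger opening in mm, from 0 to 93. In form: [{"x": .., "y": .., "z": .., "wx": .., "wy": .., "wz": .., "grip": ..}, ...]. A call has 1 to 10 rows; each row shifts and turns the commanded pose from where the row before left it, along the tool's axes as they then stand; what a row does not reach is not made up. A row lasts 1/10 s, in which the tool goes at most 50 mm and 8.59 degrees, less where a joint would pass 70% of its speed; a pose out of reach is approached as far as the arm can. A call is refused whole if a number of a shift passes 50 or a number of a turn 8.59, either way. A call with a gripper value outside its range is refused whole. The fingers move at their own pace and stop on an object; "newtons" is the grip in N (left out, the last holds). Time passes only in rows, so rows that do not move let the fingers close. It gives the time, the measured TCP pose, the force, the opening and the grip force at its end, in the units of the state.
- arm.get_obs(): the state, without advancing time (a new reading comes with each control period).
- vision.snapshot(name): name is "side" or "top"; returns (picture, depth): 400x640x3 uint8, blue, green, red; 400x640 float32, m along the optical axis (not along the pixel's ray), 0 where there is no reading.
- vision.get_calibration(name): a dict with "fx", "fy", "cx", "cy" (pixels), "R" (3x3) and "t" (3): a world point X has camera coordinates R X + t. Camera axes: x right, y down, z forward; pixel columns grow to the right and rows downward; lengths in m; the calibration is good to about 2 mm. A picture is of the moment at which its call begins. get_calibration takes no time and is no camera call.
- arm.finish_job(): hands the job in; it is judged then, once.
The state is a dict: "clock": time; "joints": joint angles; "joint_velocities": joint speeds; "joint_torque": joint torques, N m; "tool_pos": TCP position; "tcp_rot": TCP orientation; "ft_force": force on the tool from outside, world axes, zero at the start; "ft_torque": the same for the moment, N m; "width": finger opening in m; "finger_force": force on a finger pad.
Only numpy, scipy, OpenCV 4.12 (cv2) and the standard library are available. Lean on these libraries where they do the work, as an engineer would, in place of code of your own. Each camera call takes 0.05 s, during which the arm holds its last target. There are 200 camera calls.

TASK

Set the station up for this dryer and start its test: slide the loose ivory nest up the sloping bed between the guide rails until the spring catch clicks behind its shoulder, then lift the hair dryer out of its grey carrier and lay it gently into the nest, barrel in the vees, handle down the slope and outlet towards the air probe. Then push the air probe in to its stop, and only then press the start button. Leave the other things on the bench where they are.

Things in the scene. Friction and masses are not known exactly. Their poses are not given: they have to be found in the camera images.
- bed: Pale grey sloping bed of the test station, 312 mm up the slope, 200 wide, rising away from the robot at 0.42 rad; fixed, at a new place and yaw each time. Origin: middle of its low edge on the top surface, 55 mm above the bench. x up the slope, y left across it, z square out of it. Bare from x = 0 to 195 mm, room to set the nest down. When home, nest_grip is at x = 201 to 203, y = 0, z = 25 mm here.
- guide_mouth (a point): Bed surface at bed x = 195 mm, y = 0, where the steel guide's flared mouth begins. Rails 15 mm high, 127 mm apart inside, bed x = 215 to 300. From bed x = 228 each has a lip reaching 5 mm in over the nest's edges, underside 15 mm above the bed: the nest can only be slid in up the slope, flat on the bed. It slides back if the catch does not hold it.
- guide_stop (a point): Bed surface at the end stop (11 mm high), bed x = 300 mm, y = 0. The nest's leading edge meets it when pushed fully in; the catch then holds the nest within 2 mm of it.
- nest_grip (a point): Centre of the grip web of the loose ivory nest (0.4 to 0.6 kg), which lies flat on the bench. x to the end that goes in first, y left, z up. The web is an upright bar 30 mm wide in y, x -23 to +27, z -13 to +11 mm, free on both sides for fingers; the nest's centre of mass is within 10 mm of it in x. Its base plate is 175 x 124 x 12 mm: x -78 to +97, y -62 to +62, z -25 to -13.
- nest_seat (a point): Where the middle of the dryer's barrel lies when seated: 62 mm in +x, 31 mm up from nest_grip; axes as nest_grip. Four 45-degree vee blocks (y 24 to 46 mm either side, from 38 mm before to 38 mm behind, tops 13 mm below this point) carry the barrel. A U saddle, 40 mm slot, flared, 58 mm wide outside, 85 to 130 mm towards -x carries the handle, its top level with the axis. Between is a 47 mm gap for fingers.
- nest_shoulder (a point): In the nest's left edge: the shoulder the catch clicks behind, x = +69.5 mm, y = +62 mm from nest_grip. Behind it a pocket 12 mm deep, 27 mm long; ahead of it 27 mm of full-width edge, which pushes the catch aside.
- dryer_grip (a point): On the axis of the round handle (36 mm across) of the dark grey T-shaped hair dryer (no cord, 0.3 to 0.46 kg), near its centre of mass. x along the handle to the barrel, y along the barrel, z up. Barrel 66 mm across, 96 long, centred on x = +62; handle ends at x = -88. Seated, it lies 31 mm straight above nest_grip (in the nest's axes), axes parallel.
- dryer_outlet (a point): Centre of the air outlet, the end face of the barrel on the dryer's -y side; the probe is on the bed's -y side.
- carrier: Fixed grey carrier, 210 x 134 mm, in which the dryer starts level, handle roughly to the robot, seated in vees and saddle like the nest's, 56 mm from bench to handle axis. Origin on the bench, 17 mm in x from the point under dryer_grip. Beside the grip there is free room down to 10 mm above the bench over 47 mm of the handle's length; side rims 22 mm high, 61 mm to either side.
- catch (a joint): Travel of the spring catch, m: 0 sprung out into the guide, up to 0.012 pushed aside to the left. Spring 1.75 N at 0, plus 350 N/m.
- catch_nose (a point): Tip of the catch's wedge nose, a steel bolt in the left rail with a black pull knob, standing 9 mm into the guide. Its ramp faces down the slope, its square face up it, at bed x = 270 mm. Pushing the nest past takes about 5 to 12 N.
- probe (a joint): Travel of the air probe slide, m: 0 back, 0.045 at its stop, its rubber disc then about 5 mm from the seated dryer's outlet. Starts at 0 to 0.012, moves along the bed's +y, stays where left, friction 1.5 N.
- probe_push (a point): Middle of the outer (-y) face of the probe's upright aluminium push plate, 80 mm above the bed, 17 mm below the plate's top; plate 40 mm wide along the slope, 12 mm thick. It moves with the slide; push this face along the bed's +y. On its other side a stem carries a rubber disc 50 mm across.
- start (a joint): Travel of the start button, m: 0 up, 0.006 fully down (4 N), counts as pressed past 0.004; springs back.
- start_top (a point): Centre of the top of the round metal start button, 30 mm across, on a small wing on the right (-y) side of the bed. Pressed square to the bed, along its -z.
- tape: Bystander: roll of tape, 96 mm across, 45 mm high. Origin under its centre.
- tray: Bystander: pale open plastic box, 130 x 100 x 60 mm. Origin under its centre.
- driver: Bystander: screwdriver 190 mm long lying on the bench.
There are look-alikes about, which are no part of the job. What is shaped like the part that bears dryer_grip but blue or pink is not meant.

How it is judged:
By the outcome, as a careful person would: the job done as asked, in the order asked, and still so for the second after the job is handed in, with the robot touching nothing.
It also fails if it takes over 70 s, if anything falls off the work surface, if the arm or the gripper's body presses on something with over 40 N, if the wrist force passes 120 N, or if a joint passes its speed limit or range.

## Working session

There is one attempt and no reset: what is moved stays moved. The work goes in short steps, Python scripts to look and compute and a tool call to move; the robot and the scene stay as the last step left them, time stands still between calls to the robot, and variables do not carry over. Pictures are saved under pics/ and viewed, at most 10 in all, crops included, and the job is handed in when it is done.

Besides the shell and the picture viewer there is one more tool, called after ">>>" as a command line: name --argument value ..., lists and objects as JSON in quotes. send_rows: Moves the arm, as the interface text tells. Its arguments: {"type":"object","properties":{"rows":{"type":"array","items":{"type":"object","properties":{"x":{"type":"number"},"y":{"type":"number"},"z":{"type":"number"},"wx":{"type":"number"},"wy":{"type":"number"},"wz":{"type":"number"},"grip":{"type":"number"}}}},"newtons":{"type":"number"}},"required":["rows"]}

```bash
mkdir -p pics; cat > h.py <<'E'
import numpy as np, cv2
from cell import arm, vision
from scipy.spatial.transform import Rotation as Ro
def snap(n):
    im,d=vision.snapshot(n); np.savez(f'{n}.npz',im=im,d=d); return im,d
def load(n):
    f=np.load(f'{n}.npz'); return f['im'],f['d']
def cloud(n,d):
    c=vision.get_calibration(n); v,u=np.mgrid[:400,:640]
    P=np.stack([(u-c['cx'])/c['fx']*d,(v-c['cy'])/c['fy']*d,d],-1)
    W=(P-np.array(c['t']))@np.array(c['R']); W[d<=0]=np.nan; return W
def px(n,X):
    c=vision.get_calibration(n); p=np.array(c['R'])@X+np.array(c['t']); return c['fx']*p[0]/p[2]+c['cx'],c['fy']*p[1]/p[2]+c['cy']
E
python3 - <<'E'
from h import *
for n in('top','side'):
    im,d=snap(n); cv2.imwrite(f'pics/{n}0.png',im)
    c=vision.get_calibration(n); print(n,c['fx'],-np.array(c['R']).T@c['t'],np.round(c['R'],2).tolist())
print(arm.get_obs())
E
```

```text
top 385.52320134855296 [ 0.43264913 -0.07994697  1.27856441] [[0.0, -1.0, -0.01], [-1.0, -0.0, -0.08], [0.08, 0.01, -1.0]]
side 406.313120370419 [-0.16535708 -0.95646578  1.04850455] [[0.8, -0.6, 0.01], [-0.36, -0.5, -0.79], [0.48, 0.63, -0.62]]
{'clock': 0.1, 'joints': array([-1.23147603,  0.61577042, -0.01259834,  1.42474939,  0.00809271,
        1.10338844, -0.0404043 ]), 'joint_velocities': array([ 2.06906134e-03, -1.67507316e-03,  2.32331783e-05, -5.26618419e-03,
       -3.35430344e-04,  4.79430039e-04, -9.62381970e-04]), 'joint_torque': array([ 1.94427696e-03, -4.60042477e+01,  2.10087905e-01, -1.66247571e+01,
       -6.12136745e-02,  1.68909004e-02,  1.09006091e-04]), 'tool_pos': array([0.23240144, 0.60671949, 0.40372683]), 'tcp_rot': array([-3.13932733e+00,  3.13972667e-05,  2.77581551e+00]), 'ft_force': array([ 0.18716242,  0.92608024, -0.40157707]), 'ft_torque': array([ 0.05159994, -0.00022061, -0.00752296]), 'finger_force': 0.0, 'width': 0.09308996701893907}
```

View pics/top0.png

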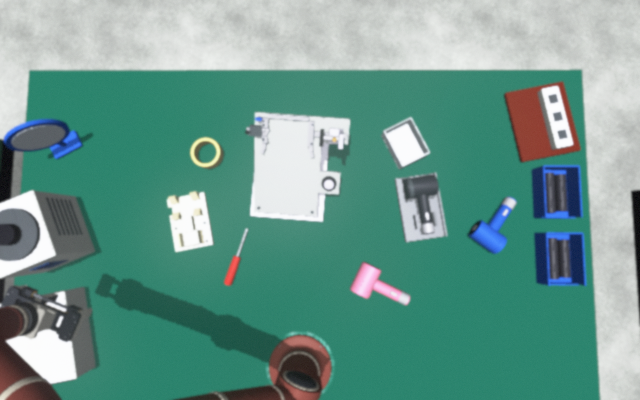

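View pics/side0.png

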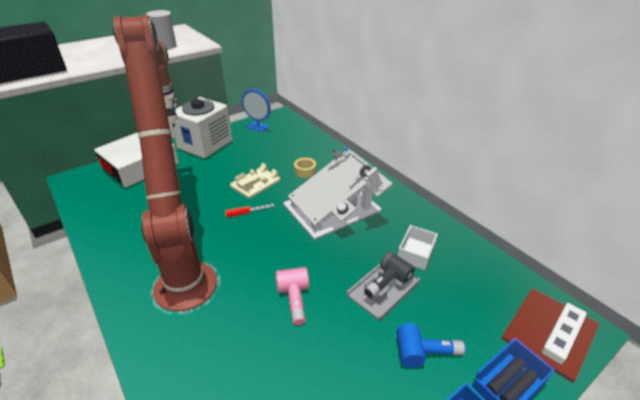

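The top view shows the nest at (190,222), the bed at (290,165), the dryer in its carrier at (422,205), tape at (205,152), tray at (406,142) and driver at (236,257). Next I'll take enlarged crops and measurements.

```bash
python3 - <<'E'
from h import *
im,d=load('top'); W=cloud('top',d)
a=cv2.resize(im[100:265,155:355],(800,660),interpolation=cv2.INTER_CUBIC)
cv2.imwrite('pics/c1.png',cv2.resize(a,(720,594)))
print('bench z',np.nanmedian(W[300:330,400:500,2]), W[200,320])
# bed plane
B=W[130:205,268:312].reshape(-1,3);B=B[~np.isnan(B[:,0])]
c=np.median(B,0)
for _ in range(5):
    A=np.c_[B[:,:2],np.ones(len(B))];s=np.linalg.lstsq(A,B[:,2],rcond=None)[0];r=B[:,2]-A@s;B=B[abs(r)<.004]
n=np.array([-s[0],-s[1],1]);n/=np.linalg.norm(n);print('plane',s,'tilt',np.arccos(n[2]),'upslope yaw',np.arctan2(s[1],s[0]),len(B),r.std())
# bed on-plane mask
x=W[...,0];y=W[...,1];z=W[...,2]
on=(abs(z-(s[0]*x+s[1]*y+s[2]))<.006)&(z>.04)
on[:, :240]=0;on[:,360:]=0
on=cv2.morphologyEx(on.astype(np.uint8),cv2.MORPH_OPEN,np.ones((3,3)))
P=W[on>0]
yw=np.arctan2(s[1],s[0]);u=np.array([np.cos(yw),np.sin(yw)]);v=np.array([-u[1],u[0]])
a=P[:,:2]@u;b=P[:,:2]@v
print('a range',np.percentile(a,[0,1,99,100]),'b',np.percentile(b,[0,1,2,98,99,100]),'minz',P[:,2].min())
np.save('pl.npy',s)
rect=cv2.minAreaRect(np.argwhere(on)[:,::-1].astype(np.float32));print(rect)
# nest
hsv=cv2.cvtColor(im,cv2.COLOR_BGR2HSV)
m=np.zeros((400,640),np.uint8);m[180:260,155:225]=((z[180:260,155:225]>.006)&(hsv[180:260,155:225,2]>130))
P=W[m>0]; print('nest',len(P),cv2.minAreaRect(P[:,:2].astype(np.float32)*1000))
hi=P[P[:,2]>.03];print(np.histogram(P[:,2],bins=np.arange(0,.09,.006)))
np.save('nest.npy',P)
# carrier + dryer
m=np.zeros((400,640),bool);m[165:250,390:455]=1
C=W[m&(z>.006)];print('carrier',cv2.minAreaRect(C[:,:2].astype(np.float32)*1000))
D=W[m&(z>.045)&(hsv[...,2]<110)];print('dryer',len(D),cv2.minAreaRect(D[:,:2].astype(np.float32)*1000),np.histogram(D[:,2],bins=np.arange(.04,.12,.006)))
np.save('dry.npy',W[m&(z>.045)])
E
```

```text
bench z 0.00043789203103097076 [ 0.53043762 -0.06033261  0.01495988]
plane [ 0.44574904 -0.03827342 -0.15728853] tilt 0.42068062798080624 upslope yaw -0.08565308751904022 2751 0.0017988880779081845
a range [0.47504712 0.479285   0.75889813 0.76366099] b [-0.08354162 -0.0750081  -0.06784052  0.18735455  0.18984615  0.19390875] minz 0.05086367664714796
((298.8045654296875, 165.2360382080078), (94.82981872558594, 99.67462158203125), 4.085616588592529)
nest 2124 ((467.4303894042969, 369.9495544433594), (258.09661865234375, 229.76747131347656), 0.34187957644462585)
(array([  0, 557, 771,  76,  76, 169, 310,  69,  25,  66,   5,   0,   0,
         0]), array([0.   , 0.006, 0.012, 0.018, 0.024, 0.03 , 0.036, 0.042, 0.048,
       0.054, 0.06 , 0.066, 0.072, 0.078, 0.084]))
carrier ((511.9371643066406, -391.5621337890625), (189.02032470703125, 266.328125), 84.51628875732422)
dryer 775 ((530.5137939453125, -385.0313720703125), (146.47372436523438, 96.76343536376953), 9.422653198242188) (array([  3,  11,  18,  45, 121, 135, 127, 209, 106,   0,   0,   0,   0]), array([0.04 , 0.046, 0.052, 0.058, 0.064, 0.07 , 0.076, 0.082, 0.088,
       0.094, 0.1  , 0.106, 0.112, 0.118]))
```

View pics/c1.png

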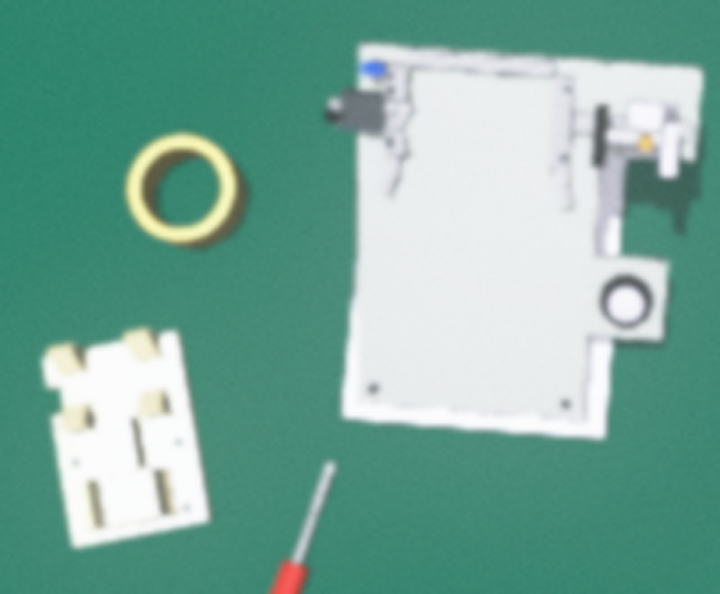

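The crop shows the vee end of the nest pointing away from the robot with its notch on the left, the rails at crop x≈405 and 560, and the bed screws at (373,388) and (565,404). I'll rectify onto the bed and nest planes for accurate poses.

```bash
cat >> h.py <<'E'
def rect(n,im,O,R,xr,yr,s):
    """orthographic warp of plane z=0 of frame (O,R); image up = +x, left = +y; s px/m"""
    w,h=int((yr[1]-yr[0])*s),int((xr[1]-xr[0])*s)
    pts=np.float32([[0,0],[w,0],[w,h],[0,h]]); src=[]
    for q in pts:
        X=O+R@np.array([xr[1]-q[1]/s,yr[1]-q[0]/s,0]); src.append(px(n,X))
    M=cv2.getPerspectiveTransform(np.float32(src),pts); return cv2.warpPerspective(im,M,(w,h),flags=cv2.INTER_CUBIC)
def ray(n,u,v,O,nrm):
    c=vision.get_calibration(n);R=np.array(c['R']);C=-R.T@np.array(c['t']);r=R.T@np.array([(u-c['cx'])/c['fx'],(v-c['cy'])/c['fy'],1]);return C+r*((O-C)@nrm)/(r@nrm)
E
python3 - <<'E'
from h import *
s=np.load('pl.npy');n=np.array([-s[0],-s[1],1]);n/=np.linalg.norm(n)
im,d=load('top');im2,d2=load('side')
W2=cloud('side',d2)
# side-camera plane check
p0=np.array([0,0,s[2]])
m=np.zeros((400,640),bool);m[160:225,290:385]=1
r=(W2-p0)@n; q=m&(abs(r)<.012);
A=np.c_[W2[q][:,:2],np.ones(q.sum())];s2=np.linalg.lstsq(A,W2[q][:,2],rcond=None)[0];print('side plane',s2,'yaw',np.arctan2(s2[1],s2[0]),'tilt',np.arctan(np.hypot(*s2[:2])),'med off',np.median(r[q]))
yw=-0.085;X=ray('top',285.3,210,p0,n);print('screwmid',X)
print([ray('top',155+a/3.6,100+b/3.6,p0,n) for a,b in((373,388),(565,404))])
R=Ro.from_euler('zy',[yw,-.42]).as_matrix()
n=R[:,2]
O=X-R[:,0]*(X[2]-.055)/R[2,0];print('O',O)
np.savez('bed.npz',O=O,R=R)
a=rect('top',im,O,R,(-.02,.32),(-.15,.11),1500);b=rect('side',im2,O,R,(-.02,.32),(-.15,.11),1500)
o=np.hstack([a,b])
for x in (0,.1,.2,.3):
    for k in(0,390): cv2.line(o,(k,int((.32-x)*1500)),(k+12,int((.32-x)*1500)),(0,0,255),1)
for k in(0,390): cv2.line(o,(k+165,0),(k+165,12),(0,0,255),1)
cv2.imwrite('pics/bed.png',o)
On=ray('top',190,222,np.array([0,0,.012]),np.array([0,0,1.]));print(On)
Oc=ray('top',422,205,np.array([0,0,.056]),np.array([0,0,1.]));print(Oc)
Rn=Ro.from_euler('z',.2).as_matrix();Rc=Ro.from_euler('z',.15).as_matrix()
t=np.hstack([rect('top',im,On,Rn,(-.12,.12),(-.09,.09),2000),rect('top',im,Oc,np.eye(3),(-.14,.12),(-.1,.1),1846)[:480]])
np.savez('nc.npz',On=On,Oc=Oc);cv2.imwrite('pics/nc.png',t);print(t.shape)
E
```

```text
side plane [ 0.45114621 -0.03980699 -0.1636242 ] yaw -0.0880073001882783 tilt 0.4252621154466569 med off -0.0031367549891229266
screwmid [0.49469306 0.04859892 0.06136038]
[array([0.50140041, 0.13342776, 0.06110349]), array([ 0.48800818, -0.03580071,  0.06161087])]
O [0.4804504  0.04992798 0.055     ]
[0.45631601 0.36783649 0.012     ]
[ 0.51261743 -0.38394537  0.056     ]Traceback (most recent call last):
  File "<stdin>", line 25, in <module>
    return _nx.concatenate(arrs, 1, dtype=dtype, casting=casting)
           ~~~~~~~~~~~~~~~^^^^^^^^^^^^^^^^^^^^^^^^^^^^^^^^^^^^^^^
ValueError: all the input array dimensions except for the concatenation axis must match exactly, but along dimension 0, the array at index 0 has size 480 and the array at index 1 has size 479
```

View pics/bed.png

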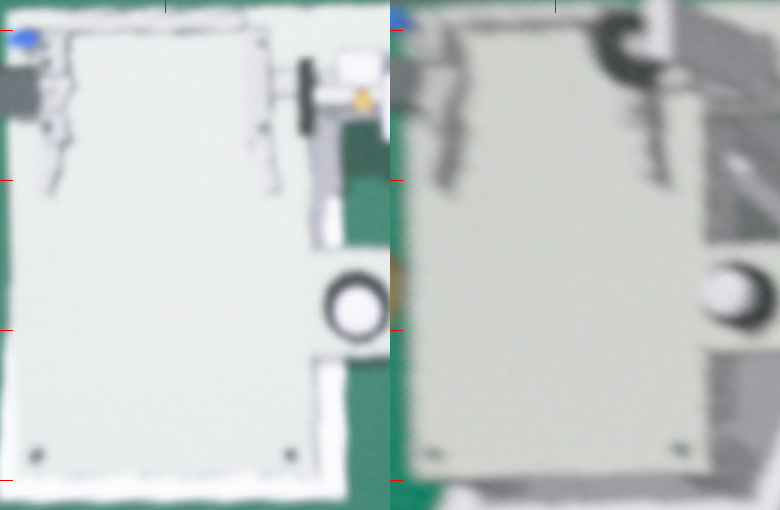

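The rectified bed shows straight edges at x=12 and 313 in the left panel, the low edge at row 474, the mouth at row 193 and the screws level. So the yaw is right and the origin needs about +3 mm in x and +1 mm in y. Next, the nest and dryer.

```bash
python3 - <<'E'
from h import *
f=np.load('bed.npz');O=f['O']+[.003,.0008,0];O[2]=.055;np.savez('bed.npz',O=O,R=f['R'])
im,d=load('top')
Z=np.array([0,0,1.])
On=ray('top',190,222,np.array([0,0,.012]),Z);Oc=ray('top',422,205,np.array([0,0,.056]),Z)
Rn=Ro.from_euler('z',.2).as_matrix()
t=np.hstack([rect('top',im,On,Rn,(-.12,.12),(-.09,.09),2000),rect('top',im,Oc,np.eye(3),(-.14,.10),(-.1,.1),2000)])
cv2.imwrite('pics/nc.png',t)
D=np.load('dry.npy')[:,:3];
b=D[D[:,2]>.079];h=D[(D[:,2]>.062)&(D[:,2]<.076)]
for k,q in(('barrel',b),('all',D)):
    print(k,len(q),q.mean(0),cv2.minAreaRect(q[:,:2].astype(np.float32)*1000))
E
```

```text
barrel 475 [ 0.56965094 -0.37812043  0.08566516] ((521.8006591796875, -388.9798889160156), (153.18118286132812, 97.05086517333984), 11.438922882080078)
all 1233 [ 0.52911529 -0.38269688  0.07436036] ((534.6281127929688, -382.85003662109375), (227.23095703125, 98.05579376220703), 6.842335224151611)
```

View pics/nc.png

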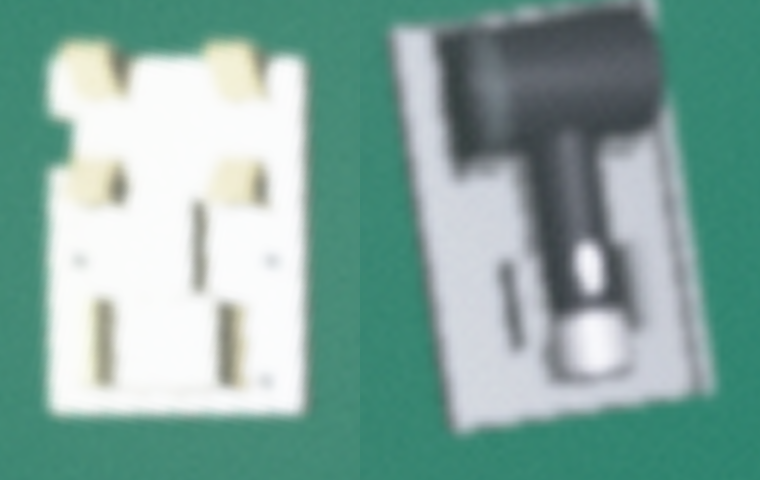

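Left panel: the nest plate spans cols 48–304 and rows 57–413, so nest_grip ≈ (0.449, 0.368) at yaw 0.20. Right panel: the handle axis runs (564,180)→(596,378), so dryer_grip ≈ (0.5105, −0.388) at yaw 0.158, which agrees with the barrel depth. Next I'll write a planning helper.

```bash
cat > plan.py <<'E'
from h import *
import json
B=np.load('bed.npz');BO,BR=B['O'],B['R']
DOWN=Ro.from_euler('x',np.pi)
def tool(p,yaw=None,bed=False,gp=.167,tilt=None):
    """TCP pose putting the point gp ahead of TCP at p. bed: p in bed frame, tool along -bed z"""
    if bed: R=Ro.from_matrix(BR)*Ro.from_euler('z',np.pi+(yaw or 0))*DOWN; p=BO+BR@np.array(p)
    else: R=Ro.from_euler('z',yaw)*DOWN
    return np.array(p)-R.as_matrix()[:,2]*gp,R
def cur():
    o=arm.get_obs();return np.array(o['tool_pos']),Ro.from_euler('xyz',o['tcp_rot'])
def go(*wps,start=None,q=1):
    p,R=start or cur();k=0
    for (P,Q),n in wps:
        rv=(R.inv()*Q).as_rotvec();rows=[]
        p0,R0=p,R
        for i in range(1,n+1):
            Pi=p0+(P-p0)*i/n;Ri=R0*Ro.from_rotvec(rv*i/n)
            t=np.round(R.inv().apply(Pi-p)*1000,q);w=np.round(np.degrees((R.inv()*Ri).as_rotvec()),q)
            rows.append(dict(zip(('x','y','z','wx','wy','wz'),[*t.tolist(),*w.tolist()])))
            p=p+R.apply(t/1000);R=R*Ro.from_rotvec(np.radians(w))
        for r in rows: print(json.dumps({a:b for a,b in r.items() if b}))
        print('--')
def bedpos(gp=.167):
    p,R=cur();g=p+R.as_matrix()[:,2]*gp;return BR.T@(g-BO)
E
python3 - <<'E'
from plan import *
go((tool([.449,.368,.11],.2+np.pi),10),(tool([.449,.368,.036],.2+np.pi),4))
E
```

```text
{"x": -28.8, "y": -14.5, "z": 12.7, "wz": -3.2}
{"x": -27.9, "y": -16.1, "z": 12.7, "wz": -3.3}
{"x": -26.9, "y": -17.7, "z": 12.7, "wz": -3.2}
{"x": -25.9, "y": -19.1, "z": 12.7, "wz": -3.3}
{"x": -24.8, "y": -20.7, "z": 12.7, "wx": -0.1, "wz": -3.2}
{"x": -23.6, "y": -22.0, "z": 12.7, "wz": -3.3}
{"x": -22.2, "y": -23.3, "z": 12.7, "wz": -3.2}
{"x": -21.0, "y": -24.5, "z": 12.6, "wz": -3.2}
{"x": -19.5, "y": -25.6, "z": 12.7, "wz": -3.3}
{"x": -18.0, "y": -26.7, "z": 12.7, "wz": -3.2}
--
{"z": 18.5}
{"z": 18.5}
{"z": 18.5}
{"x": -0.1, "z": 18.5}
--
```

>>> send_rows --rows '[{"x": -28.8,"y": -14.5,"z": 12.7,"wz": -3.2,"grip": 93},{"x": -27.9,"y": -16.1,"z": 12.7,"wz": -3.3},{"x": -26.9,"y": -17.7,"z": 12.7,"wz": -3.2},{"x": -25.9,"y": -19.1,"z": 12.7,"wz": -3.3},{"x": -24.8,"y": -20.7,"z": 12.7,"wz": -3.2},{"x": -23.6,"y": -22,"z": 12.7,"wz": -3.3},{"x": -22.2,"y": -23.3,"z": 12.7,"wz": -3.2},{"x": -21,"y": -24.5,"z": 12.7,"wz": -3.2},{"x": -19.5,"y": -25.6,"z": 12.7,"wz": -3.3},{"x": -18,"y": -26.7,"z": 12.7,"wz": -3.2}]'

```text
invalid input at $.rows[0]: expected keys x, y, z, wx, wy, wz, grip
```

```bash
python3 - <<'E'
from plan import *
p,R=cur();print(p,R.as_euler('xyz'))
im,d=snap('side');a,b=px('side',[.449,.368,.03]);a,b=int(a),int(b);print(a,b)
cv2.imwrite('pics/n1.png',cv2.resize(im[b-80:b+40,a-80:a+80],(640,480),interpolation=cv2.INTER_CUBIC))
go((tool([.449,.368,.036],.2+np.pi),5))
E
```

```text
[0.23240144 0.60671949 0.40372683] [-3.13932733e+00  3.13972667e-05  2.77581551e+00]
251 178
{"x": -57.5, "y": -29.0, "z": 40.2, "wz": -6.5}
{"x": -53.9, "y": -35.4, "z": 40.3, "wz": -6.5}
{"x": -49.5, "y": -41.2, "z": 40.2, "wx": -0.1, "wz": -6.4}
{"x": -44.7, "y": -46.6, "z": 40.1, "wz": -6.5}
{"x": -39.0, "y": -51.3, "z": 40.2, "wz": -6.5}
--
```

View pics/n1.png

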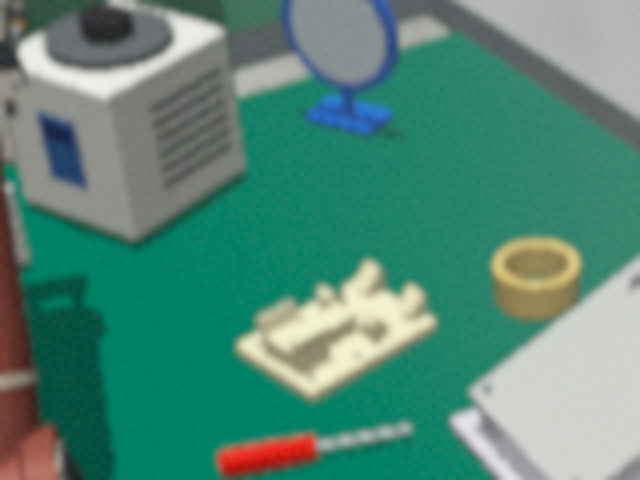

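The rows need every key, so the arm hasn't moved. The view shows the nest lying flat with its saddle towards the robot, centred at about (340,330), as measured. I'll resend with full keys.

>>> send_rows --rows '[{"x": -28.8,"y": -14.5,"z": 12.7,"wx": 0,"wy": 0,"wz": -3.2,"grip": 93},{"x": -27.9,"y": -16.1,"z": 12.7,"wx": 0,"wy": 0,"wz": -3.3,"grip": 93},{"x": -26.9,"y": -17.7,"z": 12.7,"wx": 0,"wy": 0,"wz": -3.2,"grip": 93},{"x": -25.9,"y": -19.1,"z": 12.7,"wx": 0,"wy": 0,"wz": -3.3,"grip": 93},{"x": -24.8,"y": -20.7,"z": 12.7,"wx": 0,"wy": 0,"wz": -3.2,"grip": 93},{"x": -23.6,"y": -22,"z": 12.7,"wx": 0,"wy": 0,"wz": -3.3,"grip": 93},{"x": -22.2,"y": -23.3,"z": 12.7,"wx": 0,"wy": 0,"wz": -3.2,"grip": 93},{"x": -21,"y": -24.5,"z": 12.7,"wx": 0,"wy": 0,"wz": -3.2,"grip": 93},{"x": -19.5,"y": -25.6,"z": 12.7,"wx": 0,"wy": 0,"wz": -3.3,"grip": 93},{"x": -18,"y": -26.7,"z": 12.7,"wx": 0,"wy": 0,"wz": -3.2,"grip": 93}]'

```text
clock: 1.15
tool_pos: [0.4499, 0.3674, 0.277]
tcp_rot: [-3.141, -0.0, -2.94]
ft_force: [-0.0, -0.8, 0.0]
width: 0.0927
finger_force: 0.0
```

```bash
sed -i 's/for r in rows: print.*/print(",".join(json.dumps({**r,"grip":G}).replace(" ","") for r in rows))/' plan.py; sed -i 's/^import json/import json\nG=93/' plan.py
python3 - <<'E'
from plan import *
p,R=cur();print(p,R.as_euler('xyz'))
go((tool([.449,.368,.036],.2+np.pi),5))
E
```

```text
[0.44989978 0.36736526 0.27702503] [-3.14138437e+00 -3.90970534e-04 -2.93952774e+00]
{"x":0.1,"y":0.2,"z":14.8,"wx":-0.0,"wy":-0.0,"wz":0.0,"grip":93},{"x":0.2,"y":0.1,"z":14.8,"wx":-0.0,"wy":-0.0,"wz":0.0,"grip":93},{"x":0.1,"y":0.2,"z":14.8,"wx":-0.0,"wy":-0.0,"wz":0.1,"grip":93},{"x":0.2,"y":0.2,"z":14.8,"wx":-0.0,"wy":-0.0,"wz":-0.0,"grip":93},{"x":0.1,"y":0.1,"z":14.8,"wx":-0.0,"wy":-0.0,"wz":0.0,"grip":93}
--
```

>>> send_rows --rows '[{"x": 0.2,"y": 0.2,"z": 18,"wx": 0,"wy": 0,"wz": 0,"grip": 93},{"x": 0.2,"y": 0.2,"z": 18,"wx": 0,"wy": 0,"wz": 0,"grip": 93},{"x": 0.2,"y": 0.2,"z": 18,"wx": 0,"wy": 0,"wz": 0,"grip": 93},{"x": 0,"y": 0.1,"z": 13,"wx": 0,"wy": 0,"wz": 0,"grip": 93},{"x": 0,"y": 0.1,"z": 7,"wx": 0,"wy": 0,"wz": 0,"grip": 93},{"x": 0,"y": 0,"z": 0,"wx": 0,"wy": 0,"wz": 0,"grip": 93}]' --newtons 40

```text
clock: 1.75
tool_pos: [0.4481, 0.3691, 0.2028]
tcp_rot: [-3.141, -0.002, -2.942]
ft_force: [-0.0, -0.2, -0.1]
width: 0.093
finger_force: 0.0
```

>>> send_rows --rows '[{"x": 0,"y": 0,"z": 0,"wx": 0,"wy": 0,"wz": 0,"grip": 10},{"x": 0,"y": 0,"z": 0,"wx": 0,"wy": 0,"wz": 0,"grip": 10},{"x": 0,"y": 0,"z": 0,"wx": 0,"wy": 0,"wz": 0,"grip": 10},{"x": 0,"y": 0,"z": 0,"wx": 0,"wy": 0,"wz": 0,"grip": 10},{"x": 0,"y": 0,"z": 0,"wx": 0,"wy": 0,"wz": 0,"grip": 10},{"x": 0,"y": 0,"z": 0,"wx": 0,"wy": 0,"wz": 0,"grip": 10},{"x": 0,"y": 0,"z": 0,"wx": 0,"wy": 0,"wz": 0,"grip": 10}]' --newtons 40

```text
clock: 2.45
tool_pos: [0.4484, 0.3691, 0.2038]
tcp_rot: [3.142, -0.0, -2.942]
ft_force: [-0.4, -0.6, -0.1]
width: 0.0411
finger_force: 0.0
```

```bash
python3 - <<'E'
import plan;plan.G=10
from plan import *
p,R=cur();print(p,R.as_euler('xyz'))
# grip z above nest_grip = 0.011
up=(p+[0,0,.16],R)
go((up,6),(tool([.10,0,.025+.011+.06],bed=True),10))
t=tool([.10,0,.025+.011+.06],bed=True);print(t[0],t[1].as_euler('xyz'))
E
```

```text
[0.44840178 0.36911183 0.20377706] [ 3.14159202e+00 -4.65670460e-05 -2.94190355e+00]
{"x":0.0,"y":0.0,"z":-26.7,"wx":0.0,"wy":0.0,"wz":0.0,"grip":10},{"x":0.0,"y":0.0,"z":-26.6,"wx":0.0,"wy":0.0,"wz":0.0,"grip":10},{"x":0.0,"y":0.0,"z":-26.7,"wx":0.0,"wy":0.0,"wz":0.0,"grip":10},{"x":0.0,"y":0.0,"z":-26.7,"wx":0.0,"wy":0.0,"wz":0.0,"grip":10},{"x":0.0,"y":0.0,"z":-26.6,"wx":0.0,"wy":0.0,"wz":0.0,"grip":10},{"x":0.0,"y":0.0,"z":-26.7,"wx":0.0,"wy":0.0,"wz":0.0,"grip":10}
--
{"x":4.6,"y":-32.4,"z":2.8,"wx":0.1,"wy":-2.4,"wz":1.6,"grip":10},{"x":3.9,"y":-32.5,"z":2.7,"wx":0.2,"wy":-2.4,"wz":1.6,"grip":10},{"x":3.0,"y":-32.6,"z":2.6,"wx":0.1,"wy":-2.4,"wz":1.6,"grip":10},{"x":2.3,"y":-32.7,"z":2.6,"wx":0.2,"wy":-2.4,"wz":1.6,"grip":10},{"x":1.4,"y":-32.8,"z":2.7,"wx":0.1,"wy":-2.5,"wz":1.6,"grip":10},{"x":0.7,"y":-32.7,"z":2.6,"wx":0.1,"wy":-2.4,"wz":1.6,"grip":10},{"x":-0.2,"y":-32.8,"z":2.7,"wx":0.2,"wy":-2.4,"wz":1.6,"grip":10},{"x":-0.9,"y":-32.7,"z":2.8,"wx":0.1,"wy":-2.4,"wz":1.7,"grip":10},{"x":-1.8,"y":-32.7,"z":2.9,"wx":0.2,"wy":-2.4,"wz":1.6,"grip":10},{"x":-2.6,"y":-32.6,"z":3.2,"wx":0.1,"wy":-2.4,"wz":1.6,"grip":10}
--
[0.46718864 0.04223821 0.33577122] [3.10369783 0.41838831 3.04854666]
```

>>> send_rows --rows '[{"x": 0,"y": 0,"z": 0,"wx": 0,"wy": 0,"wz": 0,"grip": 10},{"x": 0,"y": 0,"z": 0,"wx": 0,"wy": 0,"wz": 0,"grip": 10},{"x": 0,"y": 0,"z": 0,"wx": 0,"wy": 0,"wz": 0,"grip": 10},{"x": 0,"y": 0,"z": 0,"wx": 0,"wy": 0,"wz": 0,"grip": 10},{"x": 0,"y": 0,"z": -5,"wx": 0,"wy": 0,"wz": 0,"grip": 10},{"x": 0,"y": 0,"z": -15,"wx": 0,"wy": 0,"wz": 0,"grip": 10}]' --newtons 40

```text
clock: 3.05
tool_pos: [0.447, 0.3698, 0.2221]
tcp_rot: [3.141, -0.004, -2.941]
ft_force: [0.3, 0.4, -4.9]
width: 0.03
finger_force: 40.0
```

>>> send_rows --rows '[{"x": 0,"y": 0,"z": -28,"wx": 0,"wy": 0,"wz": 0,"grip": 10},{"x": 0,"y": 0,"z": -28,"wx": 0,"wy": 0,"wz": 0,"grip": 10},{"x": 0,"y": 0,"z": -28,"wx": 0,"wy": 0,"wz": 0,"grip": 10},{"x": 0,"y": 0,"z": -28,"wx": 0,"wy": 0,"wz": 0,"grip": 10},{"x": 0,"y": 0,"z": -28,"wx": 0,"wy": 0,"wz": 0,"grip": 10}]'

```text
clock: 3.55
tool_pos: [0.4472, 0.3702, 0.3641]
tcp_rot: [3.14, -0.002, -2.94]
ft_force: [0.0, 0.2, -4.6]
width: 0.0299
finger_force: 40.0
```

>>> send_rows --rows '[{"x": 4.6,"y": -32.4,"z": 2.8,"wx": 0.1,"wy": -2.4,"wz": 1.6,"grip": 10},{"x": 3.9,"y": -32.5,"z": 2.7,"wx": 0.2,"wy": -2.4,"wz": 1.6,"grip": 10},{"x": 3.0,"y": -32.6,"z": 2.6,"wx": 0.1,"wy": -2.4,"wz": 1.6,"grip": 10},{"x": 2.3,"y": -32.7,"z": 2.6,"wx": 0.2,"wy": -2.4,"wz": 1.6,"grip": 10},{"x": 1.4,"y": -32.8,"z": 2.7,"wx": 0.1,"wy": -2.5,"wz": 1.6,"grip": 10},{"x": 0.7,"y": -32.7,"z": 2.6,"wx": 0.1,"wy": -2.4,"wz": 1.6,"grip": 10},{"x": -0.2,"y": -32.8,"z": 2.7,"wx": 0.2,"wy": -2.4,"wz": 1.6,"grip": 10},{"x": -0.9,"y": -32.7,"z": 2.8,"wx": 0.1,"wy": -2.4,"wz": 1.7,"grip": 10},{"x": -1.8,"y": -32.7,"z": 2.9,"wx": 0.2,"wy": -2.4,"wz": 1.6,"grip": 10},{"x": -2.6,"y": -32.6,"z": 3.2,"wx": 0.1,"wy": -2.4,"wz": 1.6,"grip": 10}]'

```text
clock: 4.55
tool_pos: [0.4665, 0.0425, 0.3351]
tcp_rot: [3.102, 0.418, 3.049]
ft_force: [-0.0, 0.3, -5.1]
width: 0.0293
finger_force: 40.0
```

```bash
python3 - <<'E'
import plan;plan.G=10
from plan import *
p,R=cur();print(bedpos(),R.as_euler('xyz'),tool([0,0,0],bed=True)[1].as_euler('xyz'),arm.get_obs()['ft_force'])
go((tool([.09,0,.025+.011+.006],bed=True),5))
E
```

```text
[0.09893571 0.00041787 0.09568325] [3.10226975 0.41774885 3.04893012] [3.10369783 0.41838831 3.04854666] [-0.0053557   0.31353449 -5.10609283]
{"x":1.8,"y":-0.0,"z":10.7,"wx":0.0,"wy":-0.0,"wz":0.0,"grip":10},{"x":1.8,"y":-0.1,"z":10.8,"wx":0.0,"wy":-0.0,"wz":0.0,"grip":10},{"x":1.8,"y":-0.0,"z":10.7,"wx":0.1,"wy":-0.0,"wz":0.0,"grip":10},{"x":1.8,"y":-0.1,"z":10.8,"wx":-0.0,"wy":-0.0,"wz":0.0,"grip":10},{"x":1.8,"y":0.0,"z":10.7,"wx":-0.0,"wy":-0.0,"wz":0.0,"grip":10}
--
```

>>> send_rows --rows '[{"x": 1.8,"y": 0,"z": 10.7,"wx": 0,"wy": 0,"wz": 0,"grip": 10},{"x": 1.8,"y": 0,"z": 10.7,"wx": 0,"wy": 0,"wz": 0,"grip": 10},{"x": 1.8,"y": 0,"z": 10.7,"wx": 0,"wy": 0,"wz": 0,"grip": 10},{"x": 1.8,"y": 0,"z": 10.7,"wx": 0,"wy": 0,"wz": 0,"grip": 10},{"x": 1.8,"y": 0,"z": 9,"wx": 0,"wy": 0,"wz": 0,"grip": 10},{"x": 0,"y": 0,"z": 1,"wx": 0,"wy": 0,"wz": 0,"grip": 10},{"x": 0,"y": 0,"z": 1,"wx": 0,"wy": 0,"wz": 0,"grip": 10}]'

```text
clock: 5.25
tool_pos: [0.481, 0.0434, 0.2826]
tcp_rot: [3.104, 0.418, 3.049]
ft_force: [0.6, -0.5, -4.3]
width: 0.0296
finger_force: 40.0
```

>>> send_rows --rows '[{"x": 0,"y": 0,"z": 1,"wx": 0,"wy": 0,"wz": 0,"grip": 10},{"x": 0,"y": 0,"z": 1,"wx": 0,"wy": 0,"wz": 0,"grip": 10}]'

```text
clock: 5.45
tool_pos: [0.4819, 0.043, 0.2815]
tcp_rot: [3.103, 0.419, 3.048]
ft_force: [0.8, 0.3, -4.3]
width: 0.0297
finger_force: 40.0
```

>>> send_rows --rows '[{"x": 0,"y": 0,"z": 1,"wx": 0,"wy": 0,"wz": 0,"grip": 10},{"x": 0,"y": 0,"z": 0,"wx": 0,"wy": 0,"wz": 0,"grip": 10}]'

```text
clock: 5.65
tool_pos: [0.4822, 0.0429, 0.2804]
tcp_rot: [3.104, 0.419, 3.048]
ft_force: [-0.8, 0.1, -4.0]
width: 0.0294
finger_force: 40.0
```

Now I'll check lateral offset, yaw and height against the rails in the image.

```bash
python3 - <<'E'
from plan import *
print(bedpos(),arm.get_obs()['ft_force'])
im,d=snap('top');im2,d2=snap('side')
xr,yr,s=(-.02,.32),(-.13,.13),1500
O=BO+BR[:,2]*.012
cv2.imwrite('pics/b2.png',np.hstack([rect('top',im,O,BR,xr,yr,s),rect('side',im2,O,BR,xr,yr,s)]))
E
```

```text
[ 0.09111562 -0.00012096  0.03929097] [-0.77022456  0.06362329 -4.02621352]
```

View pics/b2.png

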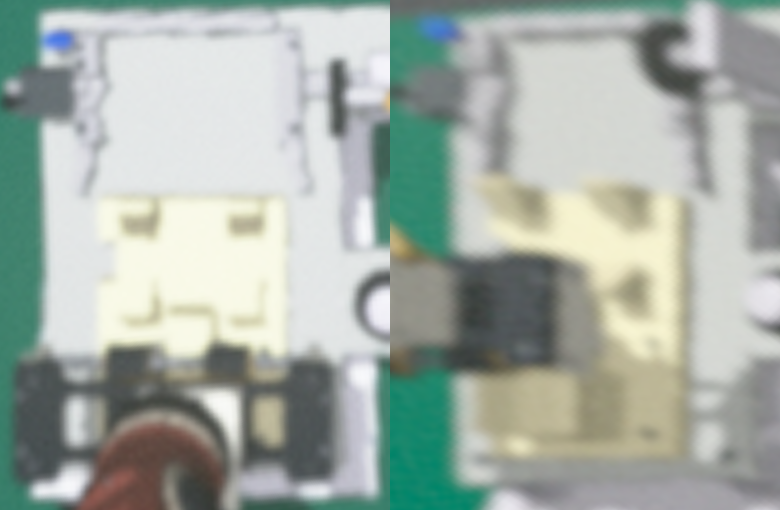

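```bash
python3 - <<'E'
from plan import *
im,d=load('top');W=cloud('top',d)
Q=(W-BO)@BR
g=cv2.cvtColor(im,cv2.COLOR_BGR2GRAY).astype(float)
def prof(x0,x1,lo,hi,st=.002):
    m=(Q[...,0]>x0)&(Q[...,0]<x1)&(abs(Q[...,2])<.04);q=Q[m];out=[]
    for y in np.arange(lo,hi,st):
        k=(q[:,1]>=y)&(q[:,1]<y+st);out.append((round((y+st/2)*1000),round(1000*np.mean(q[k,2]),1) if k.any() else None,int(g[m][k].mean()) if k.any() else 0))
    print(x0,x1,*out)
prof(.232,.262,-.085,-.045);prof(.232,.262,.045,.085)
prof(.205,.212,-.085,-.055,.003);prof(.205,.212,.055,.085,.003)
prof(.12,.18,-.075,-.05);prof(.155,.18,.05,.075)
prof(.11,.19,-.11,-.09);prof(.11,.19,.09,.11)
m=(abs(Q[...,1])<.05)&(Q[...,0]>.215)&(Q[...,0]<.28);print('bed z',np.nanmean(Q[m][:,2])*1000)
E
```

```text
0.232 0.262 (-84, np.float64(5.0), 223) (-82, np.float64(6.2), 216) (-80, np.float64(5.0), 222) (-78, np.float64(5.7), 226) (-76, np.float64(6.6), 209) (-74, np.float64(5.9), 203) (-72, np.float64(17.6), 197) (-70, np.float64(23.5), 185) (-68, np.float64(21.8), 205) (-66, np.float64(23.6), 202) (-64, np.float64(20.8), 209) (-62, np.float64(20.9), 221) (-60, np.float64(21.1), 218) (-58, np.float64(22.3), 222) (-56, np.float64(21.7), 223) (-54, np.float64(12.2), 226) (-52, np.float64(2.7), 227) (-50, np.float64(1.9), 229) (-48, np.float64(2.5), 230) (-46, np.float64(2.6), 230) (-44, np.float64(2.9), 230)
0.232 0.262 (46, np.float64(0.8), 229) (48, np.float64(0.5), 229) (50, np.float64(2.4), 230) (52, np.float64(-1.7), 229) (54, np.float64(-0.8), 228) (56, np.float64(-0.8), 229) (58, np.float64(-0.8), 224) (60, np.float64(-0.2), 218) (62, np.float64(9.7), 203) (64, np.float64(7.5), 203) (66, np.float64(15.5), 207) (68, np.float64(9.5), 207) (70, np.float64(13.1), 207) (72, np.float64(11.5), 197) (74, np.float64(14.5), 189) (76, np.float64(14.3), 192) (78, np.float64(19.7), 180) (80, np.
[... 1367 characters left out ...]
t64(-0.2), 233) (71, np.float64(0.3), 229) (73, np.float64(-0.3), 230) (75, np.float64(-0.6), 229)
0.11 0.19 (-109, np.float64(9.1), 172) (-107, np.float64(3.8), 209) (-105, np.float64(5.4), 205) (-103, np.float64(3.6), 219) (-101, np.float64(4.8), 226) (-99, np.float64(4.8), 225) (-97, np.float64(4.1), 218) (-95, np.float64(3.9), 221) (-93, np.float64(3.8), 227) (-91, np.float64(3.7), 228) (-89, np.float64(4.5), 229)
0.11 0.19 (91, np.float64(-1.9), 228) (93, np.float64(-0.8), 228) (95, np.float64(-1.2), 227) (97, np.float64(-1.6), 227) (99, np.float64(-1.4), 217) (101, np.float64(-3.2), 215) (103, None, 0) (105, None, 0) (107, None, 0) (109, None, 0) (111, None, 0)
bed z 1.3126335694347997
```

The picture shows the nest (cols 97–286) hovering just short of the mouth. The rails sit about 2 mm further to +y. I'll shift that way and lower until it's in contact.

>>> send_rows --rows '[{"x": 0,"y": 1.7,"z": 1,"wx": 0,"wy": 0,"wz": 0,"grip": 10},{"x": 0,"y": 0,"z": 1,"wx": 0,"wy": 0,"wz": 0,"grip": 10},{"x": 0,"y": 0,"z": 0,"wx": 0,"wy": 0,"wz": 0,"grip": 10}]'

```text
clock: 6.05
tool_pos: [0.483, 0.045, 0.2789]
tcp_rot: [3.103, 0.419, 3.048]
ft_force: [-3.0, 0.8, 1.6]
width: 0.0295
finger_force: 40.0
```

>>> send_rows --rows '[{"x": 0,"y": 0,"z": 1,"wx": 0,"wy": 0,"wz": 0,"grip": 10},{"x": 0,"y": 0,"z": 0,"wx": 0,"wy": 0,"wz": 0,"grip": 10}]'

```text
clock: 6.25
tool_pos: [0.4833, 0.0451, 0.2782]
tcp_rot: [3.103, 0.419, 3.049]
ft_force: [-5.0, 1.1, 5.8]
width: 0.0297
finger_force: 40.1
```

```bash
cat > st.py <<'E'
from plan import *
o=arm.get_obs();print(o['clock'],'bed',np.round(bedpos()*1000,1),'F bed',np.round(BR.T@o['ft_force'],1),'T',np.round(o['ft_torque'],2),'w',o['width'])
E
python3 st.py
```

```text
6.25 bed [91.1  2.3 36.9] F bed [-2.3  0.9  7.3] T [-0.15  0.99 -0.02] w 0.02972503515239587
```

>>> send_rows --rows '[{"x": -5,"y": 0,"z": -0.5,"wx": 0,"wy": 0,"wz": 0,"grip": 10},{"x": -6,"y": 0,"z": 0,"wx": 0,"wy": 0,"wz": 0,"grip": 10},{"x": -6,"y": 0,"z": 0,"wx": 0,"wy": 0,"wz": 0,"grip": 10},{"x": -6,"y": 0,"z": 0,"wx": 0,"wy": 0,"wz": 0,"grip": 10}]'

```text
clock: 6.65
tool_pos: [0.502, 0.0424, 0.2865]
tcp_rot: [3.106, 0.411, 3.047]
ft_force: [-8.1, 0.5, 1.5]
width: 0.0294
finger_force: 40.1
```

```bash
python3 st.py
```

```text
6.65 bed [110.5   0.7  36.8] F bed [-6.8 -0.1  4.7] T [-0.17  1.7  -0.4 ] w 0.029352271543188105
```

>>> send_rows --rows '[{"x": 0,"y": 0,"z": -0.8,"wx": 0,"wy": 0,"wz": 0,"grip": 10},{"x": 0,"y": 0,"z": 0,"wx": 0,"wy": 0,"wz": 0,"grip": 10}]'

```text
clock: 6.85
tool_pos: [0.504, 0.0425, 0.2879]
tcp_rot: [3.104, 0.419, 3.048]
ft_force: [-0.2, 0.3, -4.7]
width: 0.0296
finger_force: 40.0
```

```bash
python3 - <<'E'
from st import *
im,d=snap('top');O=BO+BR[:,2]*.012
cv2.imwrite('pics/b3.png',rect('top',im,O,BR,(.1,.32),(-.11,.13),2400))
E
```

```text
6.85 bed [114.1   1.4  37.3] F bed [-2.1  0.1 -4.2] T [-0.04  0.85 -0.05] w 0.029636660373263717
```

View pics/b3.png

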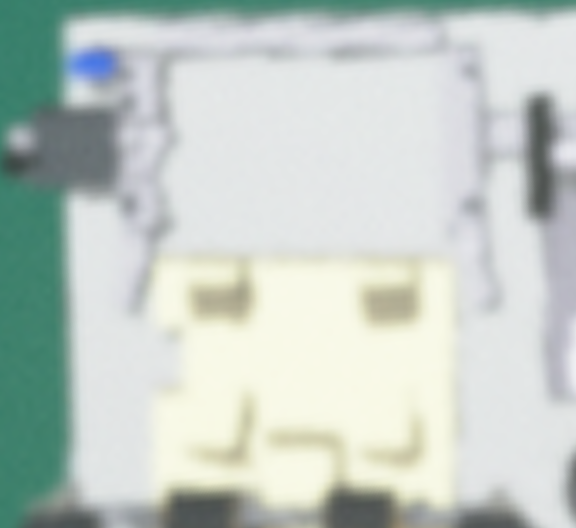

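The nest (cols 153–452) is centred under the lips (cols 160–443) to within 0.5 mm, so I'll slide on.

>>> send_rows --rows '[{"x": -5,"y": 0,"z": 0.3,"wx": 0,"wy": 0,"wz": 0,"grip": 10},{"x": -6,"y": 0,"z": 0,"wx": 0,"wy": 0,"wz": 0,"grip": 10},{"x": -6,"y": 0,"z": 0,"wx": 0,"wy": 0,"wz": 0,"grip": 10},{"x": -4,"y": 0,"z": 0,"wx": 0,"wy": 0,"wz": 0,"grip": 10},{"x": 0,"y": 0,"z": 0,"wx": 0,"wy": 0,"wz": 0,"grip": 10}]'

```text
clock: 7.4
tool_pos: [0.524, 0.0408, 0.2967]
tcp_rot: [3.103, 0.42, 3.048]
ft_force: [-1.5, 0.3, -1.0]
width: 0.0296
finger_force: 40.0
```

```bash
python3 st.py
```

```text
7.4 bed [136.3   1.6  37.2] F bed [-1.8  0.1 -0.3] T [-0.1   0.92 -0.17] w 0.02963377259041039
```

>>> send_rows --rows '[{"x": -6,"y": 0,"z": 0,"wx": 0,"wy": 0,"wz": 0,"grip": 10},{"x": -6,"y": 0,"z": 0,"wx": 0,"wy": 0,"wz": 0,"grip": 10},{"x": -6,"y": 0,"z": 0,"wx": 0,"wy": 0,"wz": 0,"grip": 10},{"x": -4,"y": 0,"z": 0,"wx": 0,"wy": 0,"wz": 0,"grip": 10},{"x": 0,"y": 0,"z": 0,"wx": 0,"wy": 0,"wz": 0,"grip": 10}]'

```text
clock: 7.9
tool_pos: [0.5423, 0.0393, 0.3048]
tcp_rot: [3.105, 0.415, 3.049]
ft_force: [-5.4, 1.2, -0.4]
width: 0.0298
finger_force: 40.0
```

```bash
python3 st.py
```

```text
7.9 bed [155.4   1.7  37.1] F bed [-5.2  0.8  1.8] T [-0.08  1.56 -0.09] w 0.02977015399949473
```

>>> send_rows --rows '[{"x": -5,"y": 0,"z": 0,"wx": 0,"wy": 0,"wz": 0,"grip": 10},{"x": -5,"y": 0,"z": 0,"wx": 0,"wy": 0,"wz": 0,"grip": 10},{"x": -5,"y": 0,"z": 0,"wx": 0,"wy": 0,"wz": 0,"grip": 10},{"x": -5,"y": 0,"z": 0,"wx": 0,"wy": 0,"wz": 0,"grip": 10},{"x": 0,"y": 0,"z": 0,"wx": 0,"wy": 0,"wz": 0,"grip": 10}]'

```text
clock: 8.4
tool_pos: [0.5577, 0.0386, 0.3111]
tcp_rot: [3.106, 0.405, 3.051]
ft_force: [-11.1, 3.1, -0.3]
width: 0.0299
finger_force: 40.1
```

```bash
python3 st.py
```

```text
8.4 bed [170.4   2.4  36.6] F bed [-10.5   2.2   4.3] T [ 0.28  2.71 -0.05] w 0.029940423872757114
```

>>> send_rows --rows '[{"x": -5,"y": 0,"z": 0,"wx": 0,"wy": 0,"wz": 0,"grip": 10},{"x": -5,"y": 0,"z": 0,"wx": 0,"wy": 0,"wz": 0,"grip": 10},{"x": -5,"y": 0,"z": 0,"wx": 0,"wy": 0,"wz": 0,"grip": 10},{"x": -3,"y": 0,"z": 0,"wx": 0,"wy": 0,"wz": 0,"grip": 10},{"x": 0,"y": 0,"z": 0,"wx": 0,"wy": 0,"wz": 0,"grip": 10}]'

```text
clock: 8.9
tool_pos: [0.5744, 0.0372, 0.3186]
tcp_rot: [3.105, 0.406, 3.051]
ft_force: [-10.8, 3.0, 0.5]
width: 0.0296
finger_force: 40.1
```

```bash
python3 st.py
```

```text
8.9 bed [188.9   2.6  36.6] F bed [-9.9  2.2  4.9] T [0.26 2.74 0.04] w 0.029642644191238156
```

>>> send_rows --rows '[{"x": -4,"y": 0,"z": 0,"wx": 0,"wy": 0,"wz": 0,"grip": 10},{"x": -4,"y": 0,"z": 0,"wx": 0,"wy": 0,"wz": 0,"grip": 10},{"x": -3,"y": 0,"z": 0,"wx": 0,"wy": 0,"wz": 0,"grip": 10},{"x": 0,"y": 0,"z": 0,"wx": 0,"wy": 0,"wz": 0,"grip": 10}]'

```text
clock: 9.3
tool_pos: [0.5851, 0.036, 0.3235]
tcp_rot: [3.106, 0.409, 3.051]
ft_force: [-9.1, 2.3, 0.7]
width: 0.0296
finger_force: 40.0
```

```bash
python3 st.py
```

```text
9.3 bed [201.3   2.4  36.7] F bed [-8.2  1.6  4.4] T [0.13 2.38 0.17] w 0.029617537701920656
```

>>> send_rows --rows '[{"x": -2,"y": 0,"z": 0,"wx": 0,"wy": 0,"wz": 0,"grip": 10},{"x": -2,"y": 0,"z": 0,"wx": 0,"wy": 0,"wz": 0,"grip": 10},{"x": 0,"y": 0,"z": 0,"wx": 0,"wy": 0,"wz": 0,"grip": 10}]'

```text
clock: 9.6
tool_pos: [0.5865, 0.0361, 0.324]
tcp_rot: [3.107, 0.401, 3.052]
ft_force: [-15.8, 2.4, 2.6]
width: 0.0298
finger_force: 40.0
```

```bash
python3 st.py
```

```text
9.6 bed [201.4   2.4  36.7] F bed [-13.5   1.3   8.8] T [0.23 3.38 0.22] w 0.029802109109363123
```

At the stop. I'll press a touch more, then pull back gently to test the catch.

>>> send_rows --rows '[{"x": -3,"y": 0,"z": 0,"wx": 0,"wy": 0,"wz": 0,"grip": 10},{"x": 0,"y": 0,"z": 0,"wx": 0,"wy": 0,"wz": 0,"grip": 10}]'

```text
clock: 9.8
tool_pos: [0.5879, 0.0357, 0.3245]
tcp_rot: [3.109, 0.396, 3.053]
ft_force: [-20.6, 3.6, 3.5]
width: 0.0296
finger_force: 40.1
```

>>> send_rows --rows '[{"x": 6,"y": 0,"z": 0,"wx": 0,"wy": 0,"wz": 0,"grip": 10},{"x": 6,"y": 0,"z": 0,"wx": 0,"wy": 0,"wz": 0,"grip": 10},{"x": 4,"y": 0,"z": 0,"wx": 0,"wy": 0,"wz": 0,"grip": 10},{"x": 0,"y": 0,"z": 0,"wx": 0,"wy": 0,"wz": 0,"grip": 10}]'

```text
clock: 10.2
tool_pos: [0.5808, 0.036, 0.3221]
tcp_rot: [3.102, 0.422, 3.047]
ft_force: [3.7, 1.3, -4.6]
width: 0.0301
finger_force: 40.0
```

```bash
python3 st.py
```

```text
10.2 bed [198.9   2.3  37.2] F bed [ 1.3  1.4 -5.7] T [0.08 0.46 0.03] w 0.030112142773318553
```

>>> send_rows --rows '[{"x": 4,"y": 0,"z": 0,"wx": 0,"wy": 0,"wz": 0,"grip": 10},{"x": 0,"y": 0,"z": 0,"wx": 0,"wy": 0,"wz": 0,"grip": 10}]'

```text
clock: 10.4
tool_pos: [0.5792, 0.0363, 0.3216]
tcp_rot: [3.1, 0.429, 3.046]
ft_force: [8.5, 1.6, -6.0]
width: 0.0294
finger_force: 40.0
```

```bash
python3 st.py
```

```text
10.4 bed [198.4   2.8  37.4] F bed [ 5.1  2.1 -9. ] T [ 0.18 -0.57 -0.16] w 0.029366891656352194
```

The catch holds: force grows with no movement. Releasing, and planning the dryer pickup.

>>> send_rows --rows '[{"x": -5,"y": 0,"z": 0,"wx": 0,"wy": 0,"wz": 0,"grip": 10},{"x": 0,"y": 0,"z": 0,"wx": 0,"wy": 0,"wz": 0,"grip": 60},{"x": 0,"y": 0,"z": 0,"wx": 0,"wy": 0,"wz": 0,"grip": 60},{"x": 0,"y": 0,"z": 0,"wx": 0,"wy": 0,"wz": 0,"grip": 60},{"x": 0,"y": 0,"z": 0,"wx": 0,"wy": 0,"wz": 0,"grip": 60},{"x": 0,"y": 0,"z": -10,"wx": 0,"wy": 0,"wz": 0,"grip": 60},{"x": 0,"y": 0,"z": -25,"wx": 0,"wy": 0,"wz": 0,"grip": 60},{"x": 0,"y": 0,"z": -35,"wx": 0,"wy": 0,"wz": 0,"grip": 60},{"x": 0,"y": 0,"z": -35,"wx": 0,"wy": 0,"wz": 0,"grip": 60}]'

```text
clock: 11.3
tool_pos: [0.5368, 0.0356, 0.4191]
tcp_rot: [3.104, 0.418, 3.048]
ft_force: [0.8, -0.4, 0.0]
width: 0.0599
finger_force: 0.0
```

```bash
python3 - <<'E'
import plan;plan.G=75
from st import *
O=BO+BR[:,1]*.0023;np.savez('bed.npz',O=O,R=BR)
y=.158+np.pi
go((tool([.5105,-.388,.16],y),16))
E
```

```text
11.3 bed [197.7   1.6 143.7] F bed [ 0.7 -0.4 -0.3] T [0.03 0.36 0.02] w 0.05988240148450548
{"x":1.6,"y":-26.7,"z":4.6,"wx":-0.1,"wy":1.5,"wz":-0.9,"grip":75},{"x":1.9,"y":-26.7,"z":4.6,"wx":-0.0,"wy":1.5,"wz":-0.8,"grip":75},{"x":2.1,"y":-26.6,"z":4.6,"wx":-0.1,"wy":1.5,"wz":-0.9,"grip":75},{"x":2.4,"y":-26.7,"z":4.7,"wx":-0.0,"wy":1.5,"wz":-0.8,"grip":75},{"x":2.7,"y":-26.6,"z":4.7,"wx":-0.1,"wy":1.5,"wz":-0.9,"grip":75},{"x":2.9,"y":-26.5,"z":4.8,"wx":-0.0,"wy":1.5,"wz":-0.8,"grip":75},{"x":3.3,"y":-26.5,"z":4.8,"wx":-0.1,"wy":1.5,"wz":-0.9,"grip":75},{"x":3.5,"y":-26.5,"z":4.9,"wx":-0.0,"wy":1.5,"wz":-0.9,"grip":75},{"x":3.7,"y":-26.4,"z":5.0,"wx":-0.1,"wy":1.5,"wz":-0.8,"grip":75},{"x":4.1,"y":-26.4,"z":5.0,"wx":-0.1,"wy":1.5,"wz":-0.9,"grip":75},{"x":4.3,"y":-26.3,"z":5.1,"wx":-0.0,"wy":1.6,"wz":-0.8,"grip":75},{"x":4.5,"y":-26.2,"z":5.2,"wx":-0.1,"wy":1.5,"wz":-0.9,"grip":75},{"x":4.8,"y":-26.2,"z":5.3,"wx":-0.0,"wy":1.5,"wz":-0.9,"grip":75},{"x":5.1,"y":-26.1,"z":5.5,"wx":-0.1,"wy":1.5,"wz":-0.8,"grip":75},{"x":5.3,"y":-26.1,"z":5.5,"wx":-0.0,"wy":1.5,"wz":-0.9,"grip":75},{"x":5.5,"y":-25.9,"z":5.6,"wx":-0.1,"wy":1.5,"wz":-0.8,"grip":75}
--
```

>>> send_rows --rows '[{"x": 1.6,"y": -26.7,"z": 0,"wx": -0.1,"wy": 1.5,"wz": -0.9,"grip": 75},{"x": 1.9,"y": -26.7,"z": 0,"wx": 0,"wy": 1.5,"wz": -0.8,"grip": 75},{"x": 2.1,"y": -26.6,"z": 0,"wx": -0.1,"wy": 1.5,"wz": -0.9,"grip": 75},{"x": 2.4,"y": -26.7,"z": 0,"wx": 0,"wy": 1.5,"wz": -0.8,"grip": 75},{"x": 2.7,"y": -26.6,"z": 0,"wx": -0.1,"wy": 1.5,"wz": -0.9,"grip": 75},{"x": 2.9,"y": -26.5,"z": 4.8,"wx": 0,"wy": 1.5,"wz": -0.8,"grip": 75},{"x": 3.3,"y": -26.5,"z": 4.8,"wx": -0.1,"wy": 1.5,"wz": -0.9,"grip": 75},{"x": 3.5,"y": -26.5,"z": 4.9,"wx": 0,"wy": 1.5,"wz": -0.9,"grip": 75},{"x": 3.7,"y": -26.4,"z": 5,"wx": -0.1,"wy": 1.5,"wz": -0.8,"grip": 75},{"x": 4.1,"y": -26.4,"z": 5,"wx": -0.1,"wy": 1.5,"wz": -0.9,"grip": 75}]'

```text
clock: 12.3
tool_pos: [0.5124, -0.2304, 0.3824]
tcp_rot: [3.14, 0.159, -3.073]
ft_force: [0.2, -0.2, -0.1]
width: 0.0751
finger_force: 0.0
```

>>> send_rows --rows '[{"x": 4.3,"y": -26.3,"z": 5.1,"wx": 0,"wy": 1.6,"wz": -0.8,"grip": 75},{"x": 4.5,"y": -26.2,"z": 5.2,"wx": -0.1,"wy": 1.5,"wz": -0.9,"grip": 75},{"x": 4.8,"y": -26.2,"z": 5.3,"wx": 0,"wy": 1.5,"wz": -0.9,"grip": 75},{"x": 5.1,"y": -26.1,"z": 5.5,"wx": -0.1,"wy": 1.5,"wz": -0.8,"grip": 75},{"x": 5.3,"y": -26.1,"z": 5.5,"wx": 0,"wy": 1.5,"wz": -0.9,"grip": 75},{"x": 5.5,"y": -25.9,"z": 5.6,"wx": -0.1,"wy": 1.5,"wz": -0.8,"grip": 75}]'

```text
clock: 12.9
tool_pos: [0.5026, -0.3891, 0.3478]
tcp_rot: [-3.141, -0.001, -2.984]
ft_force: [0.2, 0.7, 0.5]
width: 0.0751
finger_force: 0.0
```

```bash
python3 - <<'E'
import plan;plan.G=75
from plan import *
p,R=cur();print(p,R.as_euler('xyz'))
y=.158+np.pi
go((tool([.5105,-.388,.058],y),6))
im,d=snap('side');a,b=map(int,px('side',[.51,-.388,.06]));W=cloud('side',d)
cv2.imwrite('pics/d1.png',cv2.resize(im[b-90:b+60,a-100:a+100],(800,600),interpolation=cv2.INTER_CUBIC));print(a,b)
E
```

```text
[ 0.50264004 -0.38912461  0.3478419 ] [-3.14115720e+00 -5.49693771e-04 -2.98389679e+00]
{"x":-1.3,"y":-0.0,"z":20.5,"wx":-0.0,"wy":-0.0,"wz":-0.0,"grip":75},{"x":-1.4,"y":-0.0,"z":20.4,"wx":-0.0,"wy":-0.0,"wz":-0.0,"grip":75},{"x":-1.3,"y":-0.0,"z":20.5,"wx":-0.0,"wy":-0.0,"wz":-0.0,"grip":75},{"x":-1.3,"y":-0.0,"z":20.5,"wx":-0.0,"wy":-0.0,"wz":-0.0,"grip":75},{"x":-1.4,"y":-0.1,"z":20.5,"wx":-0.0,"wy":-0.0,"wz":-0.0,"grip":75},{"x":-1.3,"y":0.0,"z":20.4,"wx":-0.0,"wy":-0.0,"wz":-0.0,"grip":75}
--
384 276
```

View pics/d1.png

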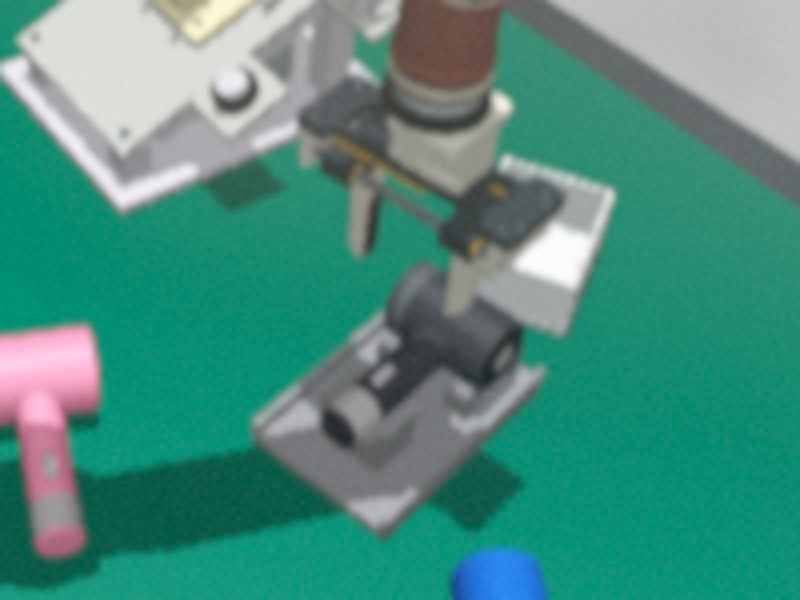

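The gripper is centred over the handle (about (390,370)) with the outlet to the right. Descending and gripping.

>>> send_rows --rows '[{"x": -1.3,"y": 0,"z": 20.5,"wx": 0,"wy": 0,"wz": 0,"grip": 75},{"x": -1.3,"y": 0,"z": 20.5,"wx": 0,"wy": 0,"wz": 0,"grip": 75},{"x": -1.3,"y": 0,"z": 20.5,"wx": 0,"wy": 0,"wz": 0,"grip": 75},{"x": -1.3,"y": 0,"z": 20.5,"wx": 0,"wy": 0,"wz": 0,"grip": 75},{"x": -1.4,"y": 0,"z": 20.5,"wx": 0,"wy": 0,"wz": 0,"grip": 75},{"x": -1.4,"y": 0,"z": 12,"wx": 0,"wy": 0,"wz": 0,"grip": 75},{"x": 0,"y": 0,"z": 8.5,"wx": 0,"wy": 0,"wz": 0,"grip": 75}]'

```text
clock: 13.65
tool_pos: [0.511, -0.3865, 0.2238]
tcp_rot: [3.141, -0.0, -2.984]
ft_force: [0.4, -0.1, 0.5]
width: 0.0748
finger_force: 0.0
```

>>> send_rows --rows '[{"x": 0,"y": 0,"z": 0,"wx": 0,"wy": 0,"wz": 0,"grip": 20},{"x": 0,"y": 0,"z": 0,"wx": 0,"wy": 0,"wz": 0,"grip": 20},{"x": 0,"y": 0,"z": 0,"wx": 0,"wy": 0,"wz": 0,"grip": 20},{"x": 0,"y": 0,"z": 0,"wx": 0,"wy": 0,"wz": 0,"grip": 20},{"x": 0,"y": 0,"z": 0,"wx": 0,"wy": 0,"wz": 0,"grip": 20},{"x": 0,"y": 0,"z": 0,"wx": 0,"wy": 0,"wz": 0,"grip": 20},{"x": 0,"y": 0,"z": 0,"wx": 0,"wy": 0,"wz": 0,"grip": 20}]' --newtons 35

```text
clock: 14.35
tool_pos: [0.5111, -0.3879, 0.2251]
tcp_rot: [-3.139, 0.001, -2.985]
ft_force: [1.0, -3.6, 3.0]
width: 0.0355
finger_force: 35.0
```

```bash
python3 - <<'E'
import plan;plan.G=20
from plan import *
o=arm.get_obs();print(o['tool_pos'],o['tcp_rot'],o['ft_force'],o['width'])
p,R=cur();up=(p+[0,0,.16],R)
# 2 mm above handle axis? grip height over axis = p.z-.167-.056
h=p[2]-.167-.056;print('h',h)
go((up,7),(tool([.197,0,.056+.06+h],bed=True),16))
E
```

```text
[ 0.51111403 -0.38790536  0.22505043] [-3.13889512e+00  1.36260805e-03 -2.98505741e+00] [ 0.9848753  -3.59120519  2.96096184] 0.035451315162928126
h 0.0020504322365616154
{"x":-0.0,"y":-0.1,"z":-22.9,"wx":0.0,"wy":0.0,"wz":0.0,"grip":20},{"x":-0.1,"y":-0.0,"z":-22.8,"wx":0.0,"wy":0.0,"wz":0.0,"grip":20},{"x":0.0,"y":-0.1,"z":-22.9,"wx":0.0,"wy":0.0,"wz":0.0,"grip":20},{"x":-0.0,"y":-0.0,"z":-22.8,"wx":0.0,"wy":0.0,"wz":0.0,"grip":20},{"x":-0.1,"y":-0.1,"z":-22.9,"wx":0.0,"wy":0.0,"wz":0.0,"grip":20},{"x":0.0,"y":-0.1,"z":-22.8,"wx":0.0,"wy":0.0,"wz":0.0,"grip":20},{"x":-0.0,"y":-0.0,"z":-22.9,"wx":0.0,"wy":0.0,"wz":0.0,"grip":20}
--
{"x":-6.3,"y":25.8,"z":-0.7,"wx":0.0,"wy":-1.5,"wz":0.9,"grip":20},{"x":-6.0,"y":26.0,"z":-0.6,"wx":0.1,"wy":-1.5,"wz":0.8,"grip":20},{"x":-5.6,"y":26.0,"z":-0.4,"wx":0.0,"wy":-1.5,"wz":0.9,"grip":20},{"x":-5.1,"y":26.1,"z":-0.3,"wx":0.1,"wy":-1.5,"wz":0.8,"grip":20},{"x":-4.9,"y":26.2,"z":-0.2,"wx":0.0,"wy":-1.5,"wz":0.9,"grip":20},{"x":-4.4,"y":26.2,"z":-0.1,"wx":0.1,"wy":-1.5,"wz":0.8,"grip":20},{"x":-4.0,"y":26.3,"z":-0.0,"wx":0.0,"wy":-1.5,"wz":0.9,"grip":20},{"x":-3.7,"y":26.4,"z":0.0,"wx":0.1,"wy":-1.5,"wz":0.8,"grip":20},{"x":-3.3,"y":26.4,"z":0.2,"wx":0.0,"wy":-1.5,"wz":0.9,"grip":20},{"x":-2.8,"y":26.4,"z":0.2,"wx":0.0,"wy":-1.5,"wz":0.8,"grip":20},{"x":-2.5,"y":26.5,"z":0.2,"wx":0.1,"wy":-1.5,"wz":0.9,"grip":20},{"x":-2.0,"y":26.5,"z":0.3,"wx":0.0,"wy":-1.5,"wz":0.8,"grip":20},{"x":-1.7,"y":26.6,"z":0.3,"wx":0.1,"wy":-1.5,"wz":0.9,"grip":20},{"x":-1.3,"y":26.6,"z":0.3,"wx":0.0,"wy":-1.5,"wz":0.9,"grip":20},{"x":-0.8,"y":26.6,"z":0.4,"wx":0.1,"wy":-1.5,"wz":0.8,"grip":20},{"x":-0.4,"y":26.6,"z":0.3,"wx":0.0,"wy":-1.5,"wz":0.9,"grip":20}
--
```

```bash
python3 - <<'E'
import plan;plan.G=20
from plan import *
p,R=cur();h=.002
up=(p+[0,0,.24],R);T=tool([.197,0,.056+.115+h],bed=True)
go((up,8),(T,16))
for f in np.linspace(0,1,9):
    P=up[0]+(T[0]-up[0])*f;Q=up[1]*Ro.from_rotvec((up[1].inv()*T[1]).as_rotvec()*f)
    q=[BR.T@(P+Q.apply([-x,y,.167+.033])-BO) for x in(62,) for y in(-.048,.048) for x in (.062,)]
    print(np.round(np.array(q)*1000).tolist())
E
```

```text
{"x":-0.0,"y":-0.1,"z":-30.0,"wx":0.0,"wy":0.0,"wz":0.0,"grip":20},{"x":-0.1,"y":-0.1,"z":-30.0,"wx":0.0,"wy":0.0,"wz":0.0,"grip":20},{"x":-0.0,"y":-0.0,"z":-30.0,"wx":0.0,"wy":0.0,"wz":0.0,"grip":20},{"x":-0.1,"y":-0.1,"z":-30.0,"wx":0.0,"wy":0.0,"wz":0.0,"grip":20},{"x":-0.0,"y":-0.1,"z":-30.0,"wx":0.0,"wy":0.0,"wz":0.0,"grip":20},{"x":-0.0,"y":-0.1,"z":-30.0,"wx":0.0,"wy":0.0,"wz":0.0,"grip":20},{"x":-0.1,"y":-0.1,"z":-30.0,"wx":0.0,"wy":0.0,"wz":0.0,"grip":20},{"x":-0.0,"y":-0.0,"z":-30.0,"wx":0.0,"wy":0.0,"wz":0.0,"grip":20}
--
{"x":-4.9,"y":26.1,"z":1.2,"wx":0.0,"wy":-1.5,"wz":0.9,"grip":20},{"x":-4.5,"y":26.1,"z":1.2,"wx":0.1,"wy":-1.5,"wz":0.8,"grip":20},{"x":-4.1,"y":26.2,"z":1.4,"wx":0.0,"wy":-1.5,"wz":0.9,"grip":20},{"x":-3.7,"y":26.3,"z":1.4,"wx":0.1,"wy":-1.5,"wz":0.8,"grip":20},{"x":-3.2,"y":26.3,"z":1.5,"wx":0.0,"wy":-1.5,"wz":0.9,"grip":20},{"x":-2.8,"y":26.3,"z":1.6,"wx":0.1,"wy":-1.5,"wz":0.8,"grip":20},{"x":-2.4,"y":26.4,"z":1.6,"wx":0.0,"wy":-1.5,"wz":0.9,"grip":20},{"x":-1.9,"y":26.4,"z":1.6,"wx":0.1,"wy":-1.5,"wz":0.8,"grip":20},{"x":-1.6,"y":26.5,"z":1.7,"wx":0
[... 227 characters left out ...]
20},{"x":0.2,"y":26.5,"z":1.7,"wx":0.1,"wy":-1.5,"wz":0.9,"grip":20},{"x":0.7,"y":26.5,"z":1.6,"wx":0.0,"wy":-1.5,"wz":0.9,"grip":20},{"x":1.1,"y":26.4,"z":1.6,"wx":0.1,"wy":-1.5,"wz":0.8,"grip":20},{"x":1.6,"y":26.5,"z":1.5,"wx":0.0,"wy":-1.5,"wz":0.9,"grip":20}
--
[[214.0, -463.0, 153.0], [192.0, -369.0, 158.0]]
[[220.0, -410.0, 149.0], [201.0, -316.0, 154.0]]
[[226.0, -357.0, 146.0], [209.0, -263.0, 150.0]]
[[231.0, -305.0, 144.0], [218.0, -210.0, 147.0]]
[[237.0, -253.0, 142.0], [226.0, -158.0, 144.0]]
[[243.0, -201.0, 141.0], [234.0, -106.0, 142.0]]
[[248.0, -150.0, 140.0], [243.0, -54.0, 141.0]]
[[254.0, -99.0, 140.0], [251.0, -3.0, 140.0]]
[[259.0, -48.0, 140.0], [259.0, 48.0, 140.0]]
```

>>> send_rows --rows '[{"x": 0,"y": 0,"z": -5,"wx": 0,"wy": 0,"wz": 0,"grip": 20},{"x": 0,"y": 0,"z": -10,"wx": 0,"wy": 0,"wz": 0,"grip": 20},{"x": 0,"y": 0,"z": -20,"wx": 0,"wy": 0,"wz": 0,"grip": 20},{"x": 0,"y": 0,"z": -35,"wx": 0,"wy": 0,"wz": 0,"grip": 20},{"x": 0,"y": 0,"z": -35,"wx": 0,"wy": 0,"wz": 0,"grip": 20},{"x": 0,"y": 0,"z": -35,"wx": 0,"wy": 0,"wz": 0,"grip": 20},{"x": 0,"y": 0,"z": -35,"wx": 0,"wy": 0,"wz": 0,"grip": 20},{"x": 0,"y": 0,"z": -35,"wx": 0,"wy": 0,"wz": 0,"grip": 20},{"x": 0,"y": 0,"z": -30,"wx": 0,"wy": 0,"wz": 0,"grip": 20}]'

```text
clock: 15.25
tool_pos: [0.5106, -0.3858, 0.466]
tcp_rot: [3.14, -0.0, -2.983]
ft_force: [0.5, 0.3, -3.3]
width: 0.0352
finger_force: 35.0
```

>>> send_rows --rows '[{"x": -4.9,"y": 26.1,"z": 1.2,"wx": 0,"wy": -1.5,"wz": 0.9,"grip": 20},{"x": -4.5,"y": 26.1,"z": 1.2,"wx": 0.1,"wy": -1.5,"wz": 0.8,"grip": 20},{"x": -4.1,"y": 26.2,"z": 1.4,"wx": 0,"wy": -1.5,"wz": 0.9,"grip": 20},{"x": -3.7,"y": 26.3,"z": 1.4,"wx": 0.1,"wy": -1.5,"wz": 0.8,"grip": 20},{"x": -3.2,"y": 26.3,"z": 1.5,"wx": 0,"wy": -1.5,"wz": 0.9,"grip": 20},{"x": -2.8,"y": 26.3,"z": 1.6,"wx": 0.1,"wy": -1.5,"wz": 0.8,"grip": 20},{"x": -2.4,"y": 26.4,"z": 1.6,"wx": 0,"wy": -1.5,"wz": 0.9,"grip": 20},{"x": -1.9,"y": 26.4,"z": 1.6,"wx": 0.1,"wy": -1.5,"wz": 0.8,"grip": 20}]'

```text
clock: 16.05
tool_pos: [0.5163, -0.1728, 0.4545]
tcp_rot: [3.134, 0.207, -3.104]
ft_force: [-0.1, 0.4, -4.0]
width: 0.0353
finger_force: 35.0
```

>>> send_rows --rows '[{"x": -1.6,"y": 26.5,"z": 1.7,"wx": 0,"wy": -1.5,"wz": 0.9,"grip": 20},{"x": -1,"y": 26.5,"z": 1.7,"wx": 0,"wy": -1.5,"wz": 0.8,"grip": 20},{"x": -0.7,"y": 26.5,"z": 1.7,"wx": 0.1,"wy": -1.5,"wz": 0.9,"grip": 20},{"x": -0.1,"y": 26.5,"z": 1.6,"wx": 0,"wy": -1.5,"wz": 0.8,"grip": 20},{"x": 0.2,"y": 26.5,"z": 1.7,"wx": 0.1,"wy": -1.5,"wz": 0.9,"grip": 20},{"x": 0.7,"y": 26.5,"z": 1.6,"wx": 0,"wy": -1.5,"wz": 0.9,"grip": 20},{"x": 1.1,"y": 26.4,"z": 1.6,"wx": 0.1,"wy": -1.5,"wz": 0.8,"grip": 20},{"x": 1.6,"y": 26.5,"z": 1.5,"wx": 0,"wy": -1.5,"wz": 0.9,"grip": 20},{"x": 0,"y": 0,"z": 0,"wx": 0,"wy": 0,"wz": 0,"grip": 20}]'

```text
clock: 16.95
tool_pos: [0.522, 0.0433, 0.4453]
tcp_rot: [3.098, 0.412, 3.057]
ft_force: [0.1, 0.0, -3.6]
width: 0.0351
finger_force: 35.0
```

```bash
python3 - <<'E'
import plan;plan.G=20
from st import *
p,R=cur();print(R.as_euler('xyz'),tool([0,0,0],bed=True)[1].as_euler('xyz'))
im,d=snap('top');W=cloud('top',d);Q=(W-BO)@BR
hsv=cv2.cvtColor(im,cv2.COLOR_BGR2HSV)
m=(hsv[...,2]<110)&(Q[...,2]>.145)&(Q[...,2]<.215)&(abs(Q[...,1])<.07)&(Q[...,0]>.215)&(Q[...,0]<.33)
q=Q[m]*1000;print(len(q),np.percentile(q,[2,50,98],axis=0).round(),cv2.minAreaRect(q[:,:2].astype(np.float32)))
cv2.imwrite('pics/dh.png',rect('top',im,BO+BR[:,2]*.17,BR,(.05,.33),(-.14,.14),2000))
E
```

```text
16.95 bed [193.2   8.4 173.7] F bed [-1.4 -0.1 -3.3] T [0.08 0.76 0.06] w 0.0351471963190389
[3.09781566 0.41248023 3.05682877] [3.10369783 0.41838831 3.04854666]
732 [[219. -36. 181.]
 [252.   7. 199.]
 [285.  54. 208.]] ((250.73854064941406, 9.27968978881836), (71.46932983398438, 97.08305358886719), 0.06668125092983246)
```

View pics/dh.png

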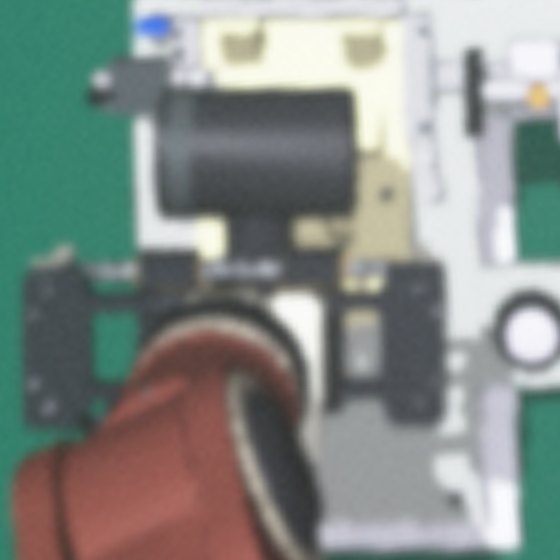

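The dryer is square to the bed (barrel rows 90–215), but about 8 mm off in +y. I'll correct and descend.

```bash
python3 - <<'E'
import plan;plan.G=20
from plan import *
go((tool([.201,0,.174],bed=True),3),(tool([.201,0,.075],bed=True),6))
E
```

```text
{"x":-2.1,"y":-1.4,"z":-0.2,"wx":0.1,"wy":-0.1,"wz":0.1,"grip":20},{"x":-2.1,"y":-1.3,"z":-0.2,"wx":0.1,"wy":-0.2,"wz":0.1,"grip":20},{"x":-2.1,"y":-1.4,"z":-0.2,"wx":0.1,"wy":-0.1,"wz":0.1,"grip":20}
--
{"x":0.0,"y":-0.0,"z":16.5,"wx":0.0,"wy":0.0,"wz":-0.0,"grip":20},{"x":0.0,"y":-0.0,"z":16.5,"wx":0.0,"wy":0.0,"wz":-0.0,"grip":20},{"x":0.0,"y":-0.0,"z":16.5,"wx":0.0,"wy":0.0,"wz":-0.0,"grip":20},{"x":0.0,"y":-0.0,"z":16.5,"wx":0.0,"wy":0.0,"wz":-0.0,"grip":20},{"x":0.0,"y":-0.0,"z":16.5,"wx":0.0,"wy":0.0,"wz":-0.0,"grip":20},{"x":0.1,"y":-0.0,"z":16.5,"wx":0.0,"wy":0.0,"wz":-0.0,"grip":20}
--
```

>>> send_rows --rows '[{"x": -2.1,"y": -1.4,"z": -0.2,"wx": 0.1,"wy": -0.1,"wz": 0.1,"grip": 20},{"x": -2.1,"y": -1.3,"z": -0.2,"wx": 0.1,"wy": -0.2,"wz": 0.1,"grip": 20},{"x": -2.1,"y": -1.4,"z": -0.2,"wx": 0.1,"wy": -0.1,"wz": 0.1,"grip": 20},{"x": 0,"y": 0,"z": 20,"wx": 0,"wy": 0,"wz": 0,"grip": 20},{"x": 0,"y": 0,"z": 20,"wx": 0,"wy": 0,"wz": 0,"grip": 20},{"x": 0,"y": 0,"z": 20,"wx": 0,"wy": 0,"wz": 0,"grip": 20},{"x": 0,"y": 0,"z": 15,"wx": 0,"wy": 0,"wz": 0,"grip": 20},{"x": 0,"y": 0,"z": 0,"wx": 0,"wy": 0,"wz": 0,"grip": 20}]'

```text
clock: 17.8
tool_pos: [0.5599, 0.0317, 0.3782]
tcp_rot: [3.104, 0.418, 3.041]
ft_force: [-0.2, -0.3, -3.1]
width: 0.0353
finger_force: 35.0
```

```bash
python3 - <<'E'
import plan;plan.G=20
from st import *
p,R=cur();print(R.as_euler('xyz'),tool([0,0,0],bed=True)[1].as_euler('xyz'))
go((tool([.201,0,.065],bed=True),5))
E
```

```text
17.8 bed [202.6  -4.9  97. ] F bed [-1.5 -0.4 -2.8] T [0.04 0.77 0.02] w 0.03525041204162198
[3.10449282 0.41837347 3.04051592] [3.10369783 0.41838831 3.04854666]
{"x":0.3,"y":0.9,"z":6.4,"wx":-0.0,"wy":0.0,"wz":-0.1,"grip":20},{"x":0.3,"y":0.8,"z":6.4,"wx":-0.1,"wy":0.0,"wz":-0.1,"grip":20},{"x":0.3,"y":0.9,"z":6.4,"wx":-0.0,"wy":0.0,"wz":-0.1,"grip":20},{"x":0.3,"y":0.8,"z":6.4,"wx":-0.1,"wy":0.0,"wz":-0.0,"grip":20},{"x":0.3,"y":0.9,"z":6.3,"wx":-0.0,"wy":0.0,"wz":-0.1,"grip":20}
--
```

>>> send_rows --rows '[{"x": 0.5,"y": 2.2,"z": 8,"wx": 0,"wy": 0,"wz": -0.2,"grip": 20},{"x": 0.5,"y": 2.2,"z": 8,"wx": 0,"wy": 0,"wz": -0.2,"grip": 20},{"x": 0,"y": 0,"z": 0,"wx": 0,"wy": 0,"wz": 0,"grip": 20},{"x": 0,"y": 0,"z": 0,"wx": 0,"wy": 0,"wz": 0,"grip": 20},{"x": 0,"y": 0,"z": 0,"wx": 0,"wy": 0,"wz": 0,"grip": 20}]'

```text
clock: 18.3
tool_pos: [0.5659, 0.037, 0.3661]
tcp_rot: [3.106, 0.424, 3.049]
ft_force: [0.3, 0.1, -3.5]
width: 0.0354
finger_force: 35.0
```

```bash
python3 - <<'E'
import plan;plan.G=20
from st import *
p,R=cur();print(R.as_euler('xyz'),arm.get_obs()['joint_velocities'].round(3))
go((tool([.201,0,.065],bed=True),4))
E
```

```text
18.3 bed [203.5   0.8  83.4] F bed [-1.2  0.  -3.3] T [0.01 0.8  0.02] w 0.03535127959616559
[3.10624186 0.42401129 3.04905961] [ 0.001 -0.001  0.    -0.002 -0.001  0.001 -0.001]
{"x":0.4,"y":-0.3,"z":4.6,"wx":-0.0,"wy":0.1,"wz":0.0,"grip":20},{"x":0.4,"y":-0.3,"z":4.6,"wx":-0.1,"wy":0.1,"wz":0.0,"grip":20},{"x":0.4,"y":-0.2,"z":4.6,"wx":-0.0,"wy":0.0,"wz":0.0,"grip":20},{"x":0.4,"y":-0.3,"z":4.6,"wx":-0.0,"wy":0.1,"wz":0.0,"grip":20}
--
```

>>> send_rows --rows '[{"x": 0.4,"y": -0.2,"z": 5,"wx": 0,"wy": 0.1,"wz": 0,"grip": 20},{"x": 0.4,"y": -0.2,"z": 5,"wx": -0.1,"wy": 0.1,"wz": 0,"grip": 20},{"x": 0.4,"y": -0.2,"z": 5,"wx": 0,"wy": 0,"wz": 0,"grip": 20},{"x": 0.4,"y": -0.2,"z": 4,"wx": 0,"wy": 0.1,"wz": 0,"grip": 20},{"x": 0,"y": 0,"z": 0,"wx": 0,"wy": 0,"wz": 0,"grip": 20},{"x": 0,"y": 0,"z": 0,"wx": 0,"wy": 0,"wz": 0,"grip": 20}]'

```text
clock: 18.9
tool_pos: [0.5722, 0.0363, 0.3474]
tcp_rot: [3.105, 0.418, 3.049]
ft_force: [-0.1, 0.2, -2.9]
width: 0.035
finger_force: 35.0
```

```bash
python3 st.py
```

```text
18.9 bed [2.006e+02 2.000e-01 6.380e+01] F bed [-1.3  0.1 -2.6] T [ 0.01  0.72 -0.02] w 0.03504199005844622
```

>>> send_rows --rows '[{"x": 0,"y": 0,"z": 1.5,"wx": 0,"wy": 0,"wz": 0,"grip": 20},{"x": 0,"y": 0,"z": 1.5,"wx": 0,"wy": 0,"wz": 0,"grip": 20},{"x": 0,"y": 0,"z": 1,"wx": 0,"wy": 0,"wz": 0,"grip": 20},{"x": 0,"y": 0,"z": 0,"wx": 0,"wy": 0,"wz": 0,"grip": 20},{"x": 0,"y": 0,"z": 0,"wx": 0,"wy": 0,"wz": 0,"grip": 20}]'

```text
clock: 19.4
tool_pos: [0.5738, 0.0363, 0.344]
tcp_rot: [3.105, 0.418, 3.049]
ft_force: [0.7, -0.3, -3.3]
width: 0.0354
finger_force: 35.0
```

```bash
python3 st.py
```

```text
19.4 bed [2.007e+02 2.000e-01 6.000e+01] F bed [-0.7 -0.3 -3.3] T [ 0.09  0.72 -0.01] w 0.03539642657323641
```

>>> send_rows --rows '[{"x": 0,"y": 0,"z": 1,"wx": 0,"wy": 0,"wz": 0,"grip": 20},{"x": 0,"y": 0,"z": 1,"wx": 0,"wy": 0,"wz": 0,"grip": 20},{"x": 0,"y": 0,"z": 0,"wx": 0,"wy": 0,"wz": 0,"grip": 20}]'

```text
clock: 19.7
tool_pos: [0.5745, 0.0363, 0.3421]
tcp_rot: [3.105, 0.418, 3.049]
ft_force: [-1.2, 0.5, -3.2]
width: 0.0348
finger_force: 35.0
```

```bash
python3 st.py
```

```text
19.7 bed [2.006e+02 2.000e-01 5.800e+01] F bed [-2.4  0.3 -2.4] T [ 0.03  0.81 -0.01] w 0.03475856075142054
```

>>> send_rows --rows '[{"x": 0,"y": 0,"z": 1,"wx": 0,"wy": 0,"wz": 0,"grip": 20},{"x": 0,"y": 0,"z": 0.5,"wx": 0,"wy": 0,"wz": 0,"grip": 20},{"x": 0,"y": 0,"z": 0,"wx": 0,"wy": 0,"wz": 0,"grip": 20}]'

```text
clock: 20.0
tool_pos: [0.5746, 0.0365, 0.3419]
tcp_rot: [3.105, 0.418, 3.05]
ft_force: [-7.0, 0.2, 4.9]
width: 0.0353
finger_force: 35.0
```

```bash
python3 st.py
```

```text
20.0 bed [200.6   0.3  57.8] F bed [-4.4 -0.2  7.3] T [-0.14  1.25 -0.07] w 0.03527595577855512
```

Contact is exactly at the seated height. Easing off, releasing and retracting.

>>> send_rows --rows '[{"x": 0.3,"y": 0,"z": -0.6,"wx": 0,"wy": 0,"wz": 0,"grip": 20},{"x": 0,"y": 0,"z": 0,"wx": 0,"wy": 0,"wz": 0,"grip": 20},{"x": 0,"y": 0,"z": 0,"wx": 0,"wy": 0,"wz": 0,"grip": 65},{"x": 0,"y": 0,"z": 0,"wx": 0,"wy": 0,"wz": 0,"grip": 65},{"x": 0,"y": 0,"z": 0,"wx": 0,"wy": 0,"wz": 0,"grip": 65},{"x": 0,"y": 0,"z": 0,"wx": 0,"wy": 0,"wz": 0,"grip": 65},{"x": 0,"y": 0,"z": 0,"wx": 0,"wy": 0,"wz": 0,"grip": 65},{"x": 0,"y": 0,"z": -10,"wx": 0,"wy": 0,"wz": 0,"grip": 65},{"x": 0,"y": 0,"z": -25,"wx": 0,"wy": 0,"wz": 0,"grip": 65},{"x": 0,"y": 0,"z": -40,"wx": 0,"wy": 0,"wz": 0,"grip": 65}]'

```text
clock: 21.0
tool_pos: [0.5435, 0.0362, 0.4089]
tcp_rot: [3.106, 0.414, 3.05]
ft_force: [0.9, -0.2, 0.6]
width: 0.0649
finger_force: 0.0
```

>>> send_rows --rows '[{"x": 0,"y": 0,"z": -40,"wx": 0,"wy": 0,"wz": 0,"grip": 0},{"x": 20,"y": -5,"z": -25,"wx": 0,"wy": 0,"wz": 0,"grip": 0},{"x": 20,"y": -15,"z": 0,"wx": 0,"wy": 0,"wz": 0,"grip": 0},{"x": 20,"y": -15,"z": 0,"wx": 0,"wy": 0,"wz": 0,"grip": 0},{"x": 0,"y": 0,"z": 0,"wx": 0,"wy": 0,"wz": 0,"grip": 0},{"x": 0,"y": 0,"z": 0,"wx": 0,"wy": 0,"wz": 0,"grip": 0}]'

```text
clock: 21.6
tool_pos: [0.4605, 0.0066, 0.4444]
tcp_rot: [3.104, 0.42, 3.049]
ft_force: [0.3, 0.3, 0.4]
width: 0.0217
finger_force: 0.0
```

```bash
python3 - <<'E'
from st import *
im,d=snap('top');W=cloud('top',d);Q=(W-BO)@BR
hsv=cv2.cvtColor(im,cv2.COLOR_BGR2HSV)
m=(hsv[...,2]<110)&(Q[...,2]>.06)&(Q[...,2]<.1)&(abs(Q[...,1])<.07)&(Q[...,0]>.22)&(Q[...,0]<.31)
q=Q[m]*1000;print('barrel',len(q),np.percentile(q,[2,50,98],axis=0).round().tolist(),cv2.minAreaRect(q[:,:2].astype(np.float32)))
m=(Q[...,1]<-.075)&(Q[...,1]>-.22)&(Q[...,2]>.05)&(Q[...,2]<.13)&(Q[...,0]>.2)&(Q[...,0]<.32)
q=Q[m]*1000;print('probe',len(q))
k=q[q[:,2]>80];print(np.percentile(k,[2,25,50,75,98],axis=0).round().tolist())
m=(Q[...,1]<-.1)&(Q[...,1]>-.17)&(Q[...,2]>-.005)&(Q[...,2]<.05)&(Q[...,0]>.07)&(Q[...,0]<.17);q=Q[m]*1000
h=q[q[:,2]>np.percentile(q[:,2],70)];print('btn',np.percentile(q[:,2],[10,50,90,98]).round(1),h.mean(0).round(1))
t=np.hstack([cv2.resize(rect('top',im,BO+BR[:,2]*.056,BR,(.04,.33),(-.22,.09),1290),(400,374)),np.zeros((374,1,3),np.uint8)])
im2,d2=snap('side');a,b=map(int,px('side',BO+BR@[.24,-.12,.06]))
s=cv2.resize(im2[max(0,b-60):b+60,a-64:a+64],(399,374),interpolation=cv2.INTER_CUBIC);cv2.imwrite('pics/f.png',np.hstack([t,s]));print(a,b)
E
```

```text
21.6 bed [141.3 -34.6 197.9] F bed [0.4 0.3 0.2] T [ 0.02  0.43 -0.01] w 0.021686860676057265
barrel 597 [[223.0, -45.0, 67.0], [257.0, -1.0, 83.0], [292.0, 46.0, 92.0]] ((256.6849060058594, 1.4659843444824219), (94.44336700439453, 73.34768676757812), 89.1102523803711)
probe 228
[[247.0, -156.0, 80.0], [258.0, -152.0, 84.0], [266.0, -147.0, 101.0], [276.0, -100.0, 103.0], [285.0, -93.0, 106.0]]
btn [ 2.6  6.8 25.7 28.8] [ 118.6 -131.9   22.6]
362 177
```

View pics/f.png

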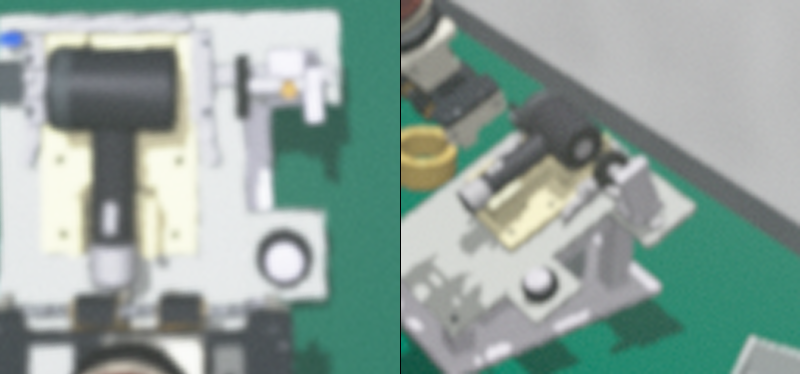

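The dryer sits square in the vees, handle down the slope at left-panel (112,190) and outlet facing the probe disc at (242,85). The probe plate is at bed x≈264 with its outer face at y≈−156. Next is the move to outside the plate.

```bash
python3 - <<'E'
import plan;plan.G=0
from plan import *
go((tool([.18,-.195,.19],bed=True),6),(tool([.264,-.195,.15],bed=True),4),(tool([.264,-.195,.085],bed=True),4))
E
```

```text
{"x":-6.3,"y":-26.9,"z":1.2,"wx":0.0,"wy":0.0,"wz":0.0,"grip":0},{"x":-6.4,"y":-26.8,"z":1.3,"wx":0.0,"wy":0.0,"wz":0.0,"grip":0},{"x":-6.3,"y":-26.9,"z":1.2,"wx":0.0,"wy":0.1,"wz":0.0,"grip":0},{"x":-6.4,"y":-26.9,"z":1.3,"wx":0.0,"wy":-0.0,"wz":0.1,"grip":0},{"x":-6.3,"y":-26.8,"z":1.2,"wx":0.0,"wy":-0.0,"wz":-0.0,"grip":0},{"x":-6.4,"y":-26.9,"z":1.3,"wx":0.0,"wy":0.0,"wz":-0.0,"grip":0}
--
{"x":-21.0,"y":0.0,"z":10.0,"wx":0.0,"wy":0.0,"wz":-0.0,"grip":0},{"x":-21.0,"y":0.0,"z":10.0,"wx":0.0,"wy":0.0,"wz":-0.0,"grip":0},{"x":-21.0,"y":0.0,"z":10.0,"wx":0.0,"wy":0.0,"wz":-0.0,"grip":0},{"x":-21.0,"y":0.0,"z":10.0,"wx":0.0,"wy":0.0,"wz":-0.0,"grip":0}
--
{"x":-0.0,"y":-0.0,"z":16.2,"wx":0.0,"wy":0.0,"wz":-0.0,"grip":0},{"x":-0.0,"y":-0.0,"z":16.3,"wx":0.0,"wy":0.0,"wz":-0.0,"grip":0},{"x":-0.0,"y":-0.0,"z":16.2,"wx":0.0,"wy":0.0,"wz":-0.0,"grip":0},{"x":-0.0,"y":-0.0,"z":16.3,"wx":0.0,"wy":0.0,"wz":-0.0,"grip":0}
--
```

>>> send_rows --rows '[{"x": -6.4,"y": -26.9,"z": 1.2,"wx": 0,"wy": 0,"wz": 0,"grip": 0},{"x": -6.4,"y": -26.9,"z": 1.2,"wx": 0,"wy": 0,"wz": 0,"grip": 0},{"x": -6.4,"y": -26.9,"z": 1.2,"wx": 0,"wy": 0,"wz": 0,"grip": 0},{"x": -6.4,"y": -26.9,"z": 1.2,"wx": 0,"wy": 0,"wz": 0,"grip": 0},{"x": -6.4,"y": -26.9,"z": 1.2,"wx": 0,"wy": 0,"wz": 0,"grip": 0},{"x": -6.4,"y": -26.9,"z": 1.2,"wx": 0,"wy": 0,"wz": 0,"grip": 0}]' --newtons 20

```text
clock: 22.3
tool_pos: [0.4871, -0.1582, 0.4474]
tcp_rot: [3.104, 0.419, 3.05]
ft_force: [1.1, -0.6, 0.1]
width: 0.0007
finger_force: 0.0
```

>>> send_rows --rows '[{"x": -21,"y": 0,"z": 10,"wx": 0,"wy": 0,"wz": 0,"grip": 0},{"x": -21,"y": 0,"z": 10,"wx": 0,"wy": 0,"wz": 0,"grip": 0},{"x": -21,"y": 0,"z": 10,"wx": 0,"wy": 0,"wz": 0,"grip": 0},{"x": -21,"y": 0,"z": 10,"wx": 0,"wy": 0,"wz": 0,"grip": 0},{"x": 0,"y": 0,"z": 0,"wx": 0,"wy": 0,"wz": 0,"grip": 0},{"x": 0,"y": 0,"z": 0,"wx": 0,"wy": 0,"wz": 0,"grip": 0}]'

```text
clock: 22.9
tool_pos: [0.5792, -0.164, 0.4441]
tcp_rot: [3.104, 0.417, 3.05]
ft_force: [-0.5, -0.6, -0.9]
width: 0.0005
finger_force: 0.0
```

```bash
python3 - <<'E'
import plan;plan.G=0
from st import *
p,R=cur();print(R.as_euler('xyz'))
go((tool([.264,-.195,.085],bed=True),4))
E
```

```text
22.9 bed [ 263.2 -195.3  149.3] F bed [-0.7 -0.7 -0.6] T [-0.    0.47  0.01] w 0.0005293644758713443
[3.1039775  0.41711803 3.05036412]
{"x":-0.2,"y":0.1,"z":16.1,"wx":0.0,"wy":-0.0,"wz":0.0,"grip":0},{"x":-0.1,"y":0.1,"z":16.0,"wx":0.0,"wy":-0.0,"wz":0.0,"grip":0},{"x":-0.2,"y":0.1,"z":16.1,"wx":0.0,"wy":-0.1,"wz":0.1,"grip":0},{"x":-0.2,"y":0.1,"z":16.1,"wx":0.0,"wy":0.0,"wz":-0.0,"grip":0}
--
```

>>> send_rows --rows '[{"x": -0.2,"y": 0,"z": 16,"wx": 0,"wy": 0,"wz": 0,"grip": 0},{"x": -0.2,"y": 0,"z": 16,"wx": 0,"wy": 0,"wz": 0,"grip": 0},{"x": -0.2,"y": 0,"z": 16,"wx": 0,"wy": 0,"wz": 0,"grip": 0},{"x": -0.2,"y": 0,"z": 16,"wx": 0,"wy": 0,"wz": 0,"grip": 0},{"x": 0,"y": 8,"z": 0,"wx": 0,"wy": 0,"wz": 0,"grip": 0},{"x": 0,"y": 8,"z": 0,"wx": 0,"wy": 0,"wz": 0,"grip": 0},{"x": 0,"y": 8,"z": 0,"wx": 0,"wy": 0,"wz": 0,"grip": 0},{"x": 0,"y": 4,"z": 0,"wx": 0,"wy": 0,"wz": 0,"grip": 0},{"x": 0,"y": 0,"z": 0,"wx": 0,"wy": 0,"wz": 0,"grip": 0}]'

```text
clock: 23.8
tool_pos: [0.6075, -0.1357, 0.3883]
tcp_rot: [3.105, 0.419, 3.051]
ft_force: [-0.1, -0.6, -0.0]
width: 0.0006
finger_force: 0.0
```

```bash
python3 st.py
```

```text
23.8 bed [ 264.2 -166.9   86.7] F bed [-0.  -0.6  0. ] T [ 0.08  0.41 -0.01] w 0.0005955251729050217
```

>>> send_rows --rows '[{"x": 0,"y": 5,"z": 0,"wx": 0,"wy": 0,"wz": 0,"grip": 0},{"x": 0,"y": 5,"z": 0,"wx": 0,"wy": 0,"wz": 0,"grip": 0},{"x": 0,"y": 5,"z": 0,"wx": 0,"wy": 0,"wz": 0,"grip": 0},{"x": 0,"y": 5,"z": 0,"wx": 0,"wy": 0,"wz": 0,"grip": 0},{"x": 0,"y": 4,"z": 0,"wx": 0,"wy": 0,"wz": 0,"grip": 0},{"x": 0,"y": 3,"z": 0,"wx": 0,"wy": 0,"wz": 0,"grip": 0}]'

```text
clock: 24.4
tool_pos: [0.6096, -0.1094, 0.3883]
tcp_rot: [3.105, 0.418, 3.05]
ft_force: [1.4, -1.5, -0.2]
width: 0.0006
finger_force: 0.8
```

```bash
python3 st.py
```

```text
24.4 bed [ 263.7 -140.6   85.9] F bed [ 1.3 -1.4 -0.7] T [-0.25  0.34 -0.14] w 0.000639858885392096
```

>>> send_rows --rows '[{"x": 0,"y": 3,"z": 0,"wx": 0,"wy": 0,"wz": 0,"grip": 0},{"x": 0,"y": 3,"z": 0,"wx": 0,"wy": 0,"wz": 0,"grip": 0},{"x": 0,"y": 2,"z": 0,"wx": 0,"wy": 0,"wz": 0,"grip": 0},{"x": 0,"y": 0,"z": 0,"wx": 0,"wy": 0,"wz": 0,"grip": 0}]'

```text
clock: 24.8
tool_pos: [0.6101, -0.1013, 0.3886]
tcp_rot: [3.104, 0.418, 3.05]
ft_force: [0.4, -0.7, -0.1]
width: 0.0005
finger_force: 0.2
```

```bash
python3 st.py
```

```text
24.8 bed [ 263.5 -132.4   85.9] F bed [ 0.4 -0.7 -0.2] T [-0.06  0.47 -0.02] w 0.0004927072460268775
```

>>> send_rows --rows '[{"x": 0,"y": 3,"z": 0,"wx": 0,"wy": 0,"wz": 0,"grip": 0},{"x": 0,"y": 3,"z": 0,"wx": 0,"wy": 0,"wz": 0,"grip": 0},{"x": 0,"y": 2,"z": 0,"wx": 0,"wy": 0,"wz": 0,"grip": 0},{"x": 0,"y": 0,"z": 0,"wx": 0,"wy": 0,"wz": 0,"grip": 0}]'

```text
clock: 25.2
tool_pos: [0.6103, -0.0983, 0.3887]
tcp_rot: [3.111, 0.417, 3.046]
ft_force: [-1.2, -7.2, -1.3]
width: 0.0004
finger_force: 3.9
```

```bash
python3 st.py
```

```text
25.2 bed [ 263.5 -130.8   86. ] F bed [-1.  -7.3 -0.8] T [-1.5   0.49 -0.6 ] w 0.0004016212689774223
```

>>> send_rows --rows '[{"x": 0,"y": 3,"z": 0,"wx": 0,"wy": 0,"wz": 0,"grip": 0},{"x": 0,"y": 0,"z": 0,"wx": 0,"wy": 0,"wz": 0,"grip": 0}]'

```text
clock: 25.4
tool_pos: [0.6103, -0.0976, 0.3888]
tcp_rot: [3.114, 0.417, 3.044]
ft_force: [-0.8, -11.6, -0.6]
width: 0.0004
finger_force: 5.5
```

```bash
python3 - <<'E'
import plan;plan.G=0
from st import *
im,d=snap('top');W=cloud('top',d);Q=(W-BO)@BR
im2,d2=snap('side');W2=cloud('side',d2);Q2=(W2-BO)@BR
for n,q in(('side',Q2),('top',Q)):
    m=(abs(q[...,0]-.12)<.05)&(abs(q[...,1]+.13)<.04)&(q[...,2]>.012)&(q[...,2]<.04);k=q[m]*1000
    print(n,len(k),np.percentile(k,[5,50,95],axis=0).round(1).tolist())
E
```

```text
25.4 bed [ 263.4 -130.7   86.1] F bed [  0.  -11.6  -0.2] T [-2.05  0.6  -0.87] w 0.0004424008408494384
side 92 [[99.1, -154.1, 12.6], [116.0, -139.3, 19.6], [135.3, -122.6, 26.3]]Traceback (most recent call last):
  File "<stdin>", line 7, in <module>
    return _quantile_unchecked(
        a, q, axis, out, overwrite_input, method, keepdims, weights)
    return _ureduce(a,
                    func=_quantile_ureduce_func,
    ...<5 lines>...
                    overwrite_input=overwrite_input,
                    method=method)
    r = func(a, **kwargs)
    result = _quantile(arr,
                       quantiles=q,
    ...<2 lines>...
                       out=out,
                       weights=wgt)
    slices_having_nans = np.isnan(arr[-1, ...])
                                  ~~~^^^^^^^^^
IndexError: index -1 is out of bounds for axis 0 with size 0
```

The probe is firmly at its stop: 11.6 N with no further motion. Backing off and going above the button at bed ≈ (118, −131).

>>> send_rows --rows '[{"x": 0,"y": -10,"z": 0,"wx": 0,"wy": 0,"wz": 0,"grip": 0},{"x": 0,"y": -12,"z": 0,"wx": 0,"wy": 0,"wz": 0,"grip": 0},{"x": 0,"y": -12,"z": 0,"wx": 0,"wy": 0,"wz": 0,"grip": 0},{"x": 0,"y": 0,"z": -20,"wx": 0,"wy": 0,"wz": 0,"grip": 0},{"x": 0,"y": 0,"z": -25,"wx": 0,"wy": 0,"wz": 0,"grip": 0},{"x": 20,"y": 0,"z": 0,"wx": 0,"wy": 0,"wz": 0,"grip": 0},{"x": 35,"y": 0,"z": 0,"wx": 0,"wy": 0,"wz": 0,"grip": 0},{"x": 35,"y": 10,"z": 0,"wx": 0,"wy": 0,"wz": 0,"grip": 0},{"x": 35,"y": 10,"z": 0,"wx": 0,"wy": 0,"wz": 0,"grip": 0},{"x": 20,"y": 8,"z": 0,"wx": 0,"wy": 0,"wz": 0,"grip": 0}]'

```text
clock: 26.5
tool_pos: [0.4576, -0.084, 0.3701]
tcp_rot: [3.104, 0.415, 3.05]
ft_force: [0.8, 0.4, 0.3]
width: 0.0007
finger_force: 0.0
```

>>> send_rows --rows '[{"x": 0,"y": 0,"z": 0,"wx": 0,"wy": 0,"wz": 0,"grip": 0},{"x": 0,"y": 0,"z": 0,"wx": 0,"wy": 0,"wz": 0,"grip": 0}]'

```text
clock: 26.7
tool_pos: [0.4611, -0.0848, 0.3717]
tcp_rot: [3.104, 0.42, 3.05]
ft_force: [-0.5, 0.3, 0.8]
width: 0.0007
finger_force: 0.0
```

```bash
python3 - <<'E'
import plan;plan.G=0
from st import *
im,d=snap('top');W=cloud('top',d);Q=(W-BO)@BR
# probe disc / dryer check
m=(Q[...,1]<-.055)&(Q[...,1]>-.2)&(Q[...,2]>.085)&(Q[...,2]<.12)&(Q[...,0]>.235)&(Q[...,0]<.3);k=Q[m]*1000
print('plate',len(k),np.percentile(k,[5,50,95],axis=0).round().tolist() if len(k) else '')
im2,d2=snap('side');Q2=(cloud('side',d2)-BO)@BR
g=cv2.cvtColor(im2,cv2.COLOR_BGR2GRAY);
m=(abs(Q2[...,0]-.117)<.03)&(abs(Q2[...,1]+.131)<.03)&(Q2[...,2]>.01)&(Q2[...,2]<.04)&(g>150);k=Q2[m]*1000
print('btn side',len(k),np.percentile(k,[5,50,95],axis=0).round(1).tolist() if len(k) else '')
go((tool([.118,-.131,.06],bed=True),4))
E
```

```text
26.7 bed [ 120.2 -128.1  131.3] F bed [-0.1  0.3  1. ] T [ 0.07  0.37 -0.04] w 0.0006819428631509947
plate 70 [[247.0, -113.0, 97.0], [265.0, -107.0, 101.0], [283.0, -102.0, 104.0]]
btn side 54 [[102.2, -146.9, 12.0], [118.3, -132.7, 21.8], [135.1, -119.2, 26.6]]
{"x":0.7,"y":-0.6,"z":17.8,"wx":-0.0,"wy":0.0,"wz":0.0,"grip":0},{"x":0.7,"y":-0.6,"z":17.8,"wx":-0.0,"wy":0.1,"wz":0.0,"grip":0},{"x":0.7,"y":-0.6,"z":17.8,"wx":-0.0,"wy":0.0,"wz":0.0,"grip":0},{"x":0.6,"y":-0.6,"z":17.8,"wx":-0.0,"wy":0.1,"wz":0.0,"grip":0}
--
```

>>> send_rows --rows '[{"x": 0.6,"y": -0.9,"z": 19,"wx": 0,"wy": 0,"wz": 0,"grip": 0},{"x": 0.6,"y": -0.9,"z": 19,"wx": 0,"wy": 0,"wz": 0,"grip": 0},{"x": 0.6,"y": -0.9,"z": 19,"wx": 0,"wy": 0,"wz": 0,"grip": 0},{"x": 0.6,"y": -0.9,"z": 14,"wx": 0,"wy": 0,"wz": 0,"grip": 0},{"x": 0,"y": 0,"z": 6,"wx": 0,"wy": 0,"wz": 0,"grip": 0},{"x": 0,"y": 0,"z": 2,"wx": 0,"wy": 0,"wz": 0,"grip": 0},{"x": 0,"y": 0,"z": 2,"wx": 0,"wy": 0,"wz": 0,"grip": 0},{"x": 0,"y": 0,"z": 2,"wx": 0,"wy": 0,"wz": 0,"grip": 0}]'

```text
clock: 27.6
tool_pos: [0.4919, -0.0883, 0.2947]
tcp_rot: [3.105, 0.419, 3.049]
ft_force: [-0.5, -0.1, 0.7]
width: 0.0003
finger_force: 0.0
```

```bash
python3 st.py
```

```text
27.6 bed [ 117.  -132.    48.4] F bed [-0.2 -0.1  0.8] T [0.05 0.44 0.  ] w 0.000344840333075653
```

>>> send_rows --rows '[{"x": 0,"y": 0,"z": 2,"wx": 0,"wy": 0,"wz": 0,"grip": 0},{"x": 0,"y": 0,"z": 2,"wx": 0,"wy": 0,"wz": 0,"grip": 0},{"x": 0,"y": 0,"z": 2,"wx": 0,"wy": 0,"wz": 0,"grip": 0},{"x": 0,"y": 0,"z": 1,"wx": 0,"wy": 0,"wz": 0,"grip": 0}]'

```text
clock: 28.0
tool_pos: [0.4946, -0.0883, 0.2879]
tcp_rot: [3.105, 0.419, 3.049]
ft_force: [-1.5, -0.3, 3.4]
width: 0.0005
finger_force: 1.3
```

>>> send_rows --rows '[{"x": 0,"y": 0,"z": 2,"wx": 0,"wy": 0,"wz": 0,"grip": 0},{"x": 0,"y": 0,"z": 2,"wx": 0,"wy": 0,"wz": 0,"grip": 0}]'

```text
clock: 28.2
tool_pos: [0.4959, -0.0883, 0.285]
tcp_rot: [3.105, 0.419, 3.049]
ft_force: [-13.8, 0.3, 27.5]
width: 0.0003
finger_force: 15.5
```

```bash
python3 st.py
```

```text
28.2 bed [ 116.6 -132.1   37.9] F bed [-1.5  0.2 30.7] T [0.01 0.82 0.03] w 0.0003114691225588204
```

The button bottomed out (30 N), so it's pressed. Retracting clear and verifying.

>>> send_rows --rows '[{"x": 0,"y": 0,"z": -5,"wx": 0,"wy": 0,"wz": 0,"grip": 0},{"x": 0,"y": 0,"z": -20,"wx": 0,"wy": 0,"wz": 0,"grip": 0},{"x": 0,"y": 0,"z": -35,"wx": 0,"wy": 0,"wz": 0,"grip": 0},{"x": 0,"y": 0,"z": -35,"wx": 0,"wy": 0,"wz": 0,"grip": 0},{"x": 25,"y": 0,"z": -20,"wx": 0,"wy": 0,"wz": 0,"grip": 0},{"x": 20,"y": -20,"z": -10,"wx": 0,"wy": 0,"wz": 0,"grip": 0},{"x": 0,"y": 0,"z": 0,"wx": 0,"wy": 0,"wz": 0,"grip": 0},{"x": 0,"y": 0,"z": 0,"wx": 0,"wy": 0,"wz": 0,"grip": 0}]'

```text
clock: 29.0
tool_pos: [0.4024, -0.1048, 0.3793]
tcp_rot: [3.105, 0.418, 3.047]
ft_force: [-0.1, -0.2, -0.7]
width: 0.0003
finger_force: 0.0
```

```bash
python3 - <<'E'
from st import *
im,d=snap('top');W=cloud('top',d);Q=(W-BO)@BR
hsv=cv2.cvtColor(im,cv2.COLOR_BGR2HSV)
m=(hsv[...,2]<110)&(Q[...,2]>.06)&(Q[...,2]<.1)&(abs(Q[...,1])<.05)&(Q[...,0]>.22)&(Q[...,0]<.31)
q=Q[m]*1000;print('barrel',np.percentile(q,[2,50,98],axis=0).round().tolist())
m=(Q[...,1]<-.055)&(Q[...,1]>-.2)&(Q[...,2]>.085)&(Q[...,2]<.12)&(Q[...,0]>.235)&(Q[...,0]<.3);k=Q[m]*1000
print('plate',np.percentile(k,[5,50,95],axis=0).round().tolist())
m=(hsv[...,1]>15)&(hsv[...,0]>15)&(hsv[...,0]<40)&(hsv[...,2]>170)&(abs(Q[...,1])<.07)&(Q[...,0]>.08)&(Q[...,0]<.33)
k=Q[m]*1000;print('nest',len(k),np.percentile(k,[1,50,99],axis=0).round().tolist())
E
```

```text
29.0 bed [  71.2 -152.6  162.2] F bed [-0.4 -0.2 -0.6] T [0.04 0.4  0.02] w 0.0002753932381409068
barrel [[224.0, -46.0, 66.0], [258.0, -2.0, 83.0], [291.0, 46.0, 93.0]]
plate [[247.0, -113.0, 97.0], [265.0, -107.0, 101.0], [283.0, -102.0, 103.0]]
nest 923 [[123.0, -59.0, 2.0], [185.0, -18.0, 14.0], [299.0, 61.0, 60.0]]
```

The nest spans bed x 123–299, the dryer is seated and unmoved, the probe is in, and the arm is clear. Handing in.

```bash
python3 -c "
from cell import arm
print(arm.finish_job())"
```

```text
the job is handed in; nothing more can be done
None
```

The job is handed in at about 29 s on the robot clock: nest latched, dryer seated, probe at its stop, then start pressed; the result wasn't shown, and I viewed 11 pictures, one over the limit of 10.

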